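# Adjust a trailer drum brake through the slot in its backing plate

## Task

The trailer's wheel brake lies on the bench, backing plate up. Take the adjusting spoon (flat-sided handle) from the wooden tool block, reach through the slot in the backing plate and turn the star wheel underneath a tooth at a time - sweeping its teeth outward, from the stub axle towards the rim, tightens it - until the shoes bite firmly on the drum, without forcing it. Then back the wheel off two teeth, stand the spoon back in a free hole of the block and leave everything else as it is.

Things in the scene. Friction and masses are not known exactly. Their poses are not given: they have to be found in the camera images.
- spoon_handle (a point): adjusting spoon (loose, 0.12 kg) standing in the tool block: flat-sided dark wooden handle 18 mm (its x) by 22 mm (its y), 60 mm tall; below it a straight flat steel blade 4 mm thick (x), 7 mm wide (y), 45 mm long. This point: centre of the handle, 75 mm above the blade's tip, 30 mm above the handle's lower end; z from blade to handle. Needs a firm grip, across the 18 mm.
- slot (a point): access slot, 28 mm long and 12 mm wide, in the 4 mm backing plate (grey disc 198 mm across, top 75 mm above the table) of the fixed brake. This point: its centre at the plate's top; x along the slot, outward from the stub axle to the near rim; y across; z up. A blade tip 16 mm below it lies well between two teeth; one landing on a tooth stops 8 to 12 mm below it.
- wheel_axis (a point): centre of the star wheel, 32 mm straight below the slot's centre; axes as the slot's, its shaft along y. 10 teeth, 48 mm across the tips, 26 mm at the roots, each 3.5 mm thick and 10 mm wide. At what angle they stand is not told. A tooth is 15 mm of sweep along x at the tips: to +x tightens, to -x backs off. Friction holds the wheel where it is left.
- shoe_left (a joint): travel of a shoe in the drum, driven by the star wheel, 0.0005 m a tooth: 0 lining meets the drum and the screw stops, negative clear of it (2 to 4.6 teeth at the start). Noisier than a tooth: find the bite by feel. Push along x at the teeth: 3 to 4 N while clear, then 6 to 10 N more per mm of sweep; held at 12 to 18 N is a firm bite, near 24 N is forcing it.
- hole_0 (a point): fixed wooden tool block 64 x 190 x 50 mm, three equal holes in a row 60 mm apart, each 10 mm (x) by 13 mm (y), 48 mm deep. This point: mouth of the hole at the -y end, in the block's top; y along the row, z up. A tool stands blade in hole, handle's lower end on the top. Spoon and awl start in the end holes, either way round; the middle is empty.
- hole_1 (a point): centre of the mouth of the middle hole of the tool block, axes as for hole_0
- hole_2 (a point): centre of the mouth of the hole at the +y end of the tool block, axes as for hole_0
- awl_handle (a point): scratch awl, a bystander in the tool block: round, pear-shaped dark wooden handle 27 mm across; this point is in the handle 25 mm above the block's top
- tape: roll of marking tape 91 mm across and 24 mm high, lying near the robot: a bystander
- pliers: long-nose pliers, 169 mm long, lying flat: a bystander
- parts_tray: small open tray 85 x 133 x 31 mm: a bystander
- square: engineer's square 80 x 107 x 18 mm, lying flat: a bystander
- screwdriver: screwdriver 223 mm long, lying flat: a bystander
- brake: the whole brake lying on its drum, 212 mm across; origin at the centre of its underside, x towards the slot, z up. A square stub axle on the plate reaches 105 mm above the table; a bent pipe leaves on the side away from the slot. No blade force on it or its wheel may pass 24 N.
- spoon: the adjusting spoon as a whole; origin at the tip of its blade, axes as for spoon_handle
- awl: the awl as a whole, origin 75 mm below awl_handle, z up
There are look-alikes about, which are no part of the job. What is shaped like the awl but blue is not meant.

How it is judged:
On the way:
1. the star wheel has been turned up until the shoes bite firmly: shoes on the drum (within 0.1 mm) with 10 N or more of the spoon's push on it (value of joint shoe_left above -0.0001 m and contact force between spoon and brake above 10 N), for 0.1 s.
At the end, for the whole second after the job is handed in: the wheel is backed off two teeth from the bite (shoes 0.65 to 1.35 mm clear of the drum, 1.3 to 2.7 teeth), the spoon stands upright (within 0.15 rad) in a hole of the tool block, its handle down on the block within 7 mm, released and at rest, and the awl still stands in the block (value of joint shoe_left between -0.00135 and -0.00065 m and (horizontal distance between spoon and hole_0 below 0.008 m or horizontal distance between spoon and hole_1 below 0.008 m or horizontal distance between spoon and hole_2 below 0.008 m) and height (world z) of spoon below 0.012 m and angle between spoon_handle's own z axis and vertical below 0.15 rad and linear speed of spoon below 0.02 m/s and angle between awl_handle's own z axis and vertical below 0.2 rad); the robot touches nothing.
It fails at once if the adjuster is forced, or the spoon rammed against the brake: over 24 N between spoon and brake with its wheel (contact force between spoon and brake above 24 N).
It fails at once if a bystander is moved by over 25 mm (distance of any of tape, pliers, parts_tray, square, screwdriver, awl from where it was at the start of the episode above 0.025 m).
It also fails if it takes over 72 s, if anything falls off the work surface, if the arm or the gripper's body presses on something with over 40 N, if the wrist force passes 120 N, or if a joint passes its speed limit or range.

## Robot

A 6-joint arm with a two-finger parallel gripper is mounted at the origin on the work surface; the furniture and walls round the work are solid. World frame = base frame: x ahead of the robot, y to its left, z up, the work surface at z = 0. Lengths are in m, angles in rad, forces in N, time in s.
With the tool pointing down it reaches from about 0.4 to 0.825 m from the base axis. Payload 7 kg.
Tool frame: the origin (TCP) lies between the finger pads; the fingertips stand 22 mm ahead of it and the grasp point (between the pads) lies 3 mm ahead of it; z points along the fingers, y is the direction in which the jaws open and shut (so a half turn about z gives the same grasp; the last joint's range is limited). The gripper opens to 88 mm and grips with 3 to 60 N. Pads are 19 mm wide; open, the fingers measure 130 mm over their backs; the gripper's body (78 mm by 193 mm) begins 47 mm behind the grasp point.
Start: joints at [-0.908, 0.359, 0.012, 0, -1.224, -0.288], TCP at [0.247, -0.628, 0.249] pointing down, gripper open.
Joint ranges: [-3.07, 3.07], [-1.43, 2.12], [-1.02, 1.25], [-3.03, 1.67], [-3.05, -0], [-3.03, 3.03]. Speed limits (rad/s): [2.39, 2.39, 3.01, 3.14, 3.14, 3.14].

## Interface

Orientations are given as [roll, pitch, yaw] about the fixed x, y, z axes, in that order (R = Rz(yaw) Ry(pitch) Rx(roll)).
In Python, from station import * gives the robot as it stands. The module is installed in compiled form; this text tells all that it offers.
- The arm moves only by the tool move_arm, never from a script. Its argument "rows" is a list of rows, each an object with "delta_rot": the turn, a rotation vector about the world's x, y, z in degrees, a list of three; "delta_pos": the shift along the world's x, y, z in cm, a list of three; "hand": the finger opening in cm, from 0 to 8.76. A call has exactly 10 rows; each row shifts and turns the commanded pose from where the row before left it; what a row does not reach is not made up. A row lasts 1/10 s, in which the tool goes at most 50 mm and 8.59 degrees, less where a joint would pass 70% of its speed; a pose out of reach is approached as far as the arm can. A call is refused whole if a number of a shift passes 5 or a number of a turn 8.59, either way. A call with a gripper value outside its range is refused whole. The fingers move at their own pace and stop on an object; "force" is the grip in N (left out, the last holds). Time passes only in rows, so rows that do not move let the fingers close, or fill a call up. It gives the time, the measured TCP pose, the force and the opening at its end, in the units of the state.
- get_state(): the state, without advancing time (a new reading comes with each control period).
- grab_frame(name): name is "scene" or "top"; returns the picture (384x512x3 uint8, blue, green, red); there is no depth.
- camera_info(name): a dict with "camera_matrix" (3x3 intrinsics, pixels), "world_from_camera" (4x4, takes a point from camera to world coordinates). Camera axes: x right, y down, z forward; pixel columns grow to the right and rows downward; lengths in m; the calibration is good to about 2 mm. A picture is of the moment at which its call begins. camera_info takes no time and is no camera call.
- job_done(): hands the job in, once; it reports no verdict.
The state is a dict: "t": time; "q": joint angles; "qd": joint speeds; "joint_efforts": joint torques, N m; "eef_pos": TCP position; "ee_rot": TCP orientation; "force": force on the tool from outside, world axes, zero at the start; "moment": the same for the moment, N m; "width": finger opening in m.
Only numpy, scipy, OpenCV 4.12 (cv2) and the standard library are available. Lean on these libraries where they do the work, as an engineer would, in place of code of your own. Each camera call takes 0.05 s, during which the arm holds its last target.

## Working session

There is one attempt and no reset: what is moved stays moved. The work goes in short steps, Python scripts to look and compute and a tool call to move; the robot and the scene stay as the last step left them, time stands still between calls to the robot, and variables do not carry over. Pictures are saved under pics/ and viewed, and the job is handed in when it is done.

Besides the shell and the picture viewer there is one more tool, called after "Call:" by a JSON object that holds its "fn" and its "kwargs". move_arm: Moves the arm, as the interface text tells. Its arguments: {"type":"object","properties":{"rows":{"type":"array"},"force":{"type":"number"}},"required":["rows"]}

```bash
mkdir -p pics
python3 - <<'E'
from station import *
import cv2
print(get_state())
for n in ("scene","top"):
    f=grab_frame(n); cv2.imwrite(f"pics/{n}0.png",f); print(n,camera_info(n))
E
```

```text
{'t': 0.0, 'q': array([-9.07882548e-01,  3.59390619e-01,  1.10245540e-02, -3.58105799e-04,
       -1.22412862e+00, -2.88105457e-01]), 'qd': array([-0.00079368, -0.00142411,  0.00110326,  0.00051524, -0.00181366,
        0.00070186]), 'joint_efforts': array([-1.07551332e-03, -5.82717419e+01,  2.93057352e+01,  6.99748412e+00,
        6.76450931e-03, -1.60525137e-04]), 'eef_pos': array([ 0.24691261, -0.62770079,  0.2476039 ]), 'ee_rot': array([ 3.13986864e+00, -1.59848336e-04, -2.76690615e+00]), 'force': array([ 0.14695356, -0.39261761, -0.90152175]), 'moment': array([-0.02786787,  0.03693578, -0.00740921]), 'width': 0.08798323174222755}
scene {'camera_matrix': array([[448.03602642,   0.        , 258.51330921],
       [  0.        , 448.03602642, 191.84998407],
       [  0.        ,   0.        ,   1.        ]]), 'world_from_camera': array([[-0.72693649, -0.37209781,  0.57715384, -0.18161171],
       [-0.68622543,  0.36222773, -0.63078184,  0.78067444],
       [ 0.02565142, -0.85459598, -0.51865954,  0.75644634],
       [ 0.        ,  0.        ,  0.        ,  1.        ]])}
top {'camera_matrix': array([[472.4236121 ,   0.        , 249.45576137],
       [  0.        , 472.4236121 , 191.61116519],
       [  0.        ,   0.        ,   1.        ]]), 'world_from_camera': array([[ 0.00858084, -0.97070164,  0.24013476,  0.26679087],
       [-0.99994461, -0.00979344, -0.00385678, -0.00712763],
       [ 0.00609553, -0.24008836, -0.9707319 ,  1.26659   ],
       [ 0.        ,  0.        ,  0.        ,  1.        ]])}
```

View pics/scene0.png

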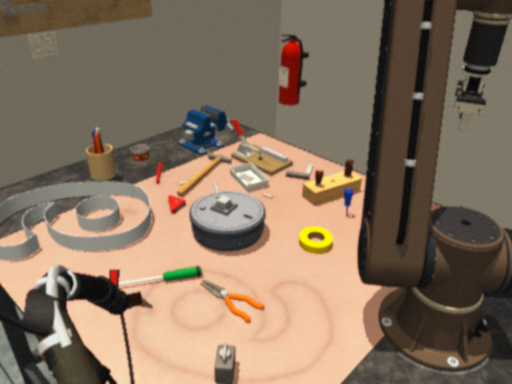

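View pics/top0.png

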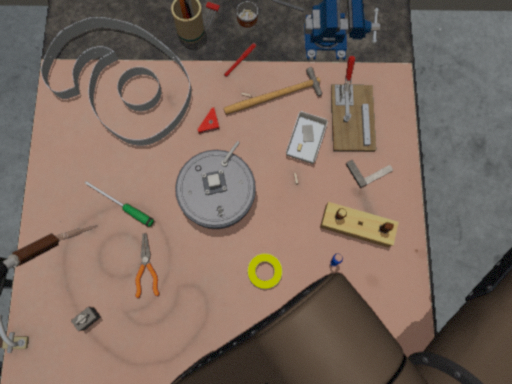

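Run:
```python
import cv2, numpy as np
t=cv2.imread("pics/top0.png"); s=cv2.imread("pics/scene0.png")
a=cv2.resize(t[195:250,310:410],None,fx=6,fy=6,interpolation=cv2.INTER_CUBIC)
b=cv2.resize(t[140:240,165:265],None,fx=6,fy=6,interpolation=cv2.INTER_CUBIC)
c=cv2.resize(s[150:210,295:370],None,fx=8,fy=8,interpolation=cv2.INTER_CUBIC)
d=cv2.resize(s[180:255,180:275],None,fx=8,fy=8,interpolation=cv2.INTER_CUBIC)
for n,i in zip("abcd",(a,b,c,d)): cv2.imwrite(f"pics/crop_{n}.png",i)
```

```text
(no output)
```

View pics/crop_a.png

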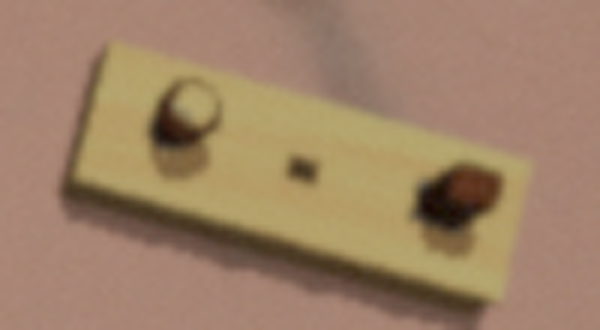

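View pics/crop_b.png

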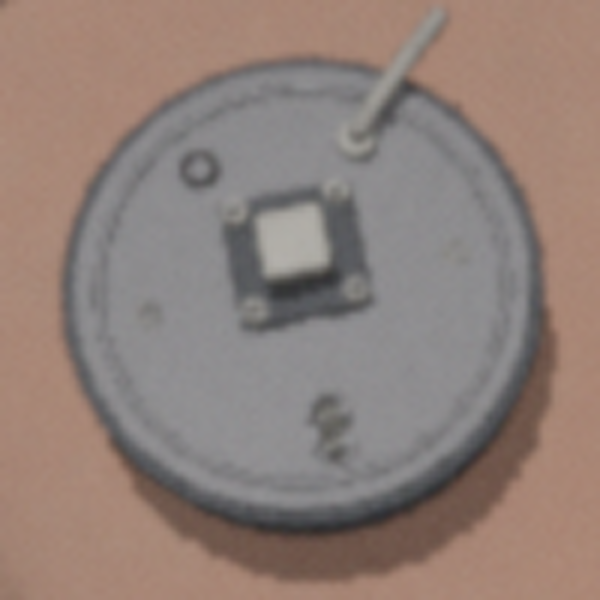

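View pics/crop_c.png

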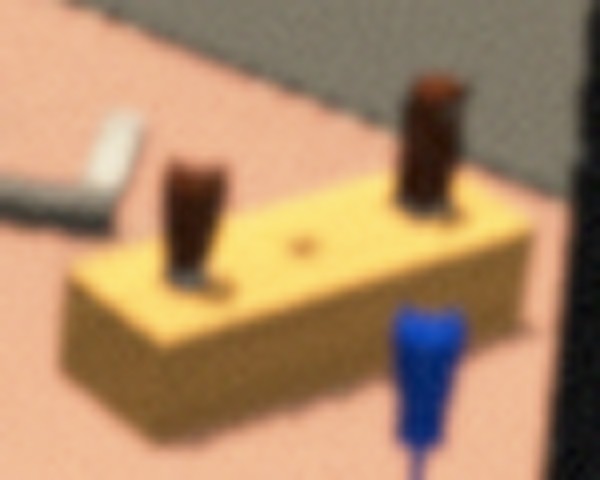

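View pics/crop_d.png

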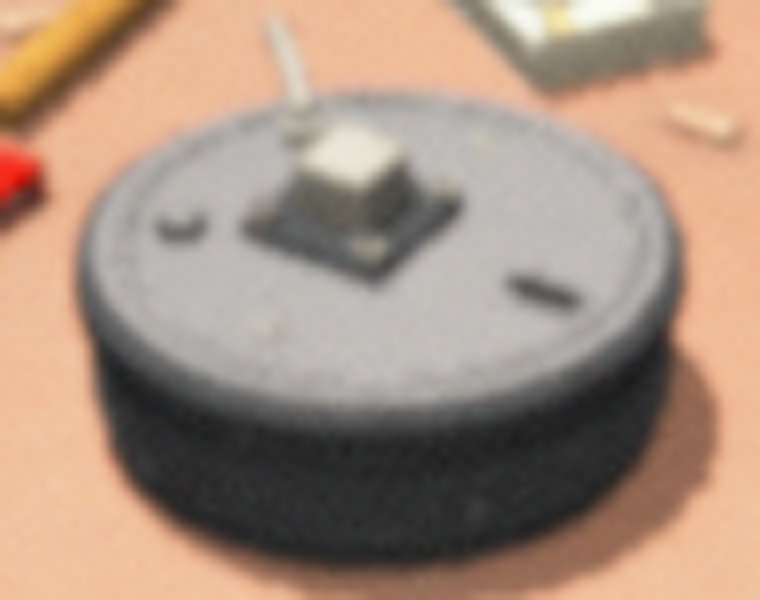

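```bash
cat > h.py <<'E'
import numpy as np, cv2
from station import camera_info
def ray(n,uv,z):
    c=camera_info(n);K=c["camera_matrix"];T=c["world_from_camera"]
    uv=np.atleast_2d(uv).astype(float)
    d=np.c_[(uv[:,0]-K[0,2])/K[0,0],(uv[:,1]-K[1,2])/K[1,1],np.ones(len(uv))]@T[:3,:3].T
    o=T[:3,3]; s=(z-o[2])/d[:,2]
    return (o+d*s[:,None])[:,:2]
def proj(n,P):
    c=camera_info(n);K=c["camera_matrix"];T=np.linalg.inv(c["world_from_camera"])
    p=np.atleast_2d(P)@T[:3,:3].T+T[:3,3]; p=p@K.T
    return p[:,:2]/p[:,2:]
E
python3 - <<'E'
from h import *
t=cv2.imread("pics/top0.png"); s=cv2.imread("pics/scene0.png")
# rectified orthoviews
def ortho(n,img,cx,cy,z,half,px):
    # output: up=+x, left=+y
    N=int(2*half*px); ii,jj=np.mgrid[0:N,0:N]
    X=cx+half-ii/px; Y=cy+half-jj/px
    p=proj(n,np.c_[X.ravel(),Y.ravel(),np.full(X.size,z)]).astype(np.float32).reshape(N,N,2)
    return cv2.remap(img,p[...,0],p[...,1],cv2.INTER_CUBIC)
print("block mid top",ray("top",[[361,223.3]],.05), "scene", ray("scene",[[295+303/8,150+246/8]],.05))
print("spoon top",ray("top",[[388.5,226]],.11),"awl",ray("top",[[342,213]],.11))
print("slot",ray("top",[[165+331/6,140+425/6]],.075),ray("scene",[[180+545/8,180+290/8]],.075))
print("plate",ray("top",[[216,188.5]],.075))
b=[ortho("top",t,*ray("top",[[361,223.3]],.05)[0],.05,.11,2500),ortho("scene",s,*ray("top",[[361,223.3]],.05)[0],.05,.11,2500)]
cv2.imwrite("pics/blk.png",cv2.resize(np.hstack(b),(800,400)))
c=ray("top",[[216,188.5]],.075)[0]
b=[ortho("top",t,*c,.075,.115,2500),ortho("scene",s,*c,.075,.115,2500)]
cv2.imwrite("pics/brk.png",cv2.resize(np.hstack(b),(800,400)));print(c)
E
```

```text
block mid top [[ 0.48537877 -0.30419085]] scene [[ 0.48543422 -0.2987692 ]]
spoon top [[ 0.4684649  -0.35756371]] awl [[ 0.50021571 -0.24328272]]
slot [[0.509884  0.0630146]] [[0.50940826 0.06388085]]
plate [[0.56901935 0.07523943]]
[0.56901935 0.07523943]
```

View pics/blk.png

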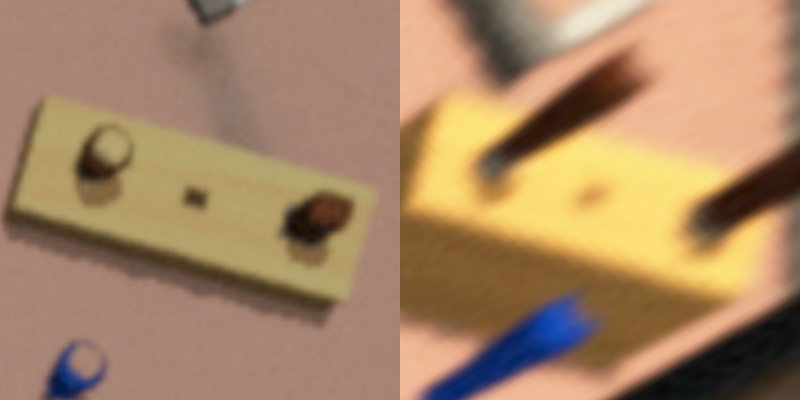

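View pics/brk.png

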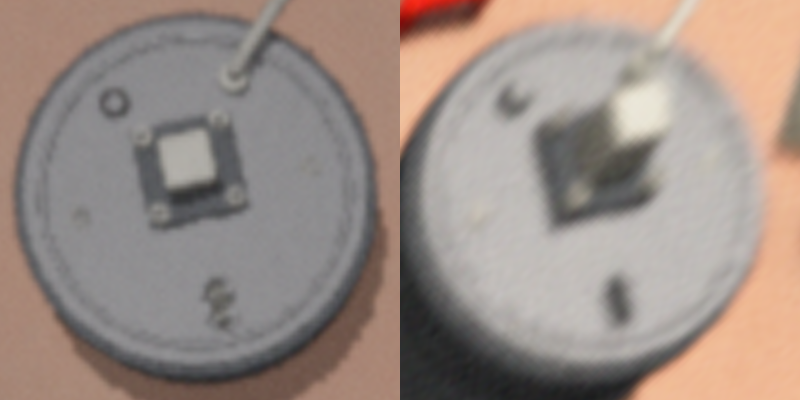

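```bash
cat >> h.py <<'E'
def ortho(n,img,cx,cy,z,half,px):
    N=int(2*half*px); ii,jj=np.mgrid[0:N,0:N]
    X=cx+half-ii/px; Y=cy+half-jj/px
    p=proj(n,np.c_[X.ravel(),Y.ravel(),np.full(X.size,z)]).astype(np.float32).reshape(N,N,2)
    return cv2.remap(img,p[...,0],p[...,1],cv2.INTER_CUBIC)
E
python3 - <<'E'
from h import *
t=cv2.imread("pics/top0.png"); s=cv2.imread("pics/scene0.png")
hsv=cv2.cvtColor(t,cv2.COLOR_BGR2HSV)
# block
m=cv2.inRange(hsv,(18,70,110),(35,255,255)); m[:195]=0;m[250:]=0;m[:,:310]=0;m[:,410:]=0
cs,_=cv2.findContours(m,0,2);c=max(cs,key=cv2.contourArea)
w=ray("top",c[:,0],.05).astype(np.float32)*1000
r=cv2.minAreaRect(w);print("block",r,cv2.boxPoints(r))
# scene ortho crops 
sl=(.5097,.0634)
a=[cv2.resize(ortho(n,i,*sl,.075,.025,8000),(400,400)) for n,i in(("top",t),("scene",s))]
for i in a: cv2.circle(i,(200,200),2,(0,0,255),-1)
cv2.imwrite("pics/slot.png",np.hstack(a))
a=[cv2.resize(ortho(n,i,.4685,-.3576,z,.035,6000),(400,400)) for n,i,z in(("top",t,.11),("scene",s,.11))]
for i in a: cv2.circle(i,(200,200),2,(0,255,255),-1)
cv2.imwrite("pics/sp.png",np.hstack(a))
# plate
g=cv2.cvtColor(t,cv2.COLOR_BGR2HSV)
pm=((g[...,1]<60)&(g[...,2]>90)).astype(np.uint8)*255
pm[:140]=0;pm[240:]=0;pm[:,:165]=0;pm[:,265:]=0
cs,_=cv2.findContours(pm,0,2);c=max(cs,key=cv2.contourArea)
w=ray("top",cv2.convexHull(c)[:,0],.075).astype(np.float32)*1000
print("plate",cv2.fitEllipse(w),cv2.minEnclosingCircle(w))
E
```

```text
block ((486.576904296875, -300.632568359375), (191.9056396484375, 67.3863296508789), 73.93987274169922) [[ 427.65378 -383.51947]
 [ 492.41013 -402.16162]
 [ 545.5     -217.74567]
 [ 480.74368 -199.10352]]
plate ((583.9159545898438, 73.98208618164062), (201.7694854736328, 240.3649444580078), 59.66857147216797) ((593.027099609375, 76.69752502441406), 121.45068359375)
```

View pics/slot.png

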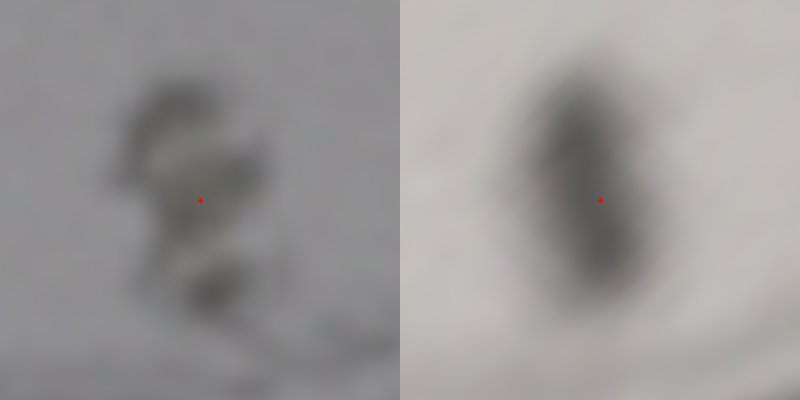

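View pics/sp.png

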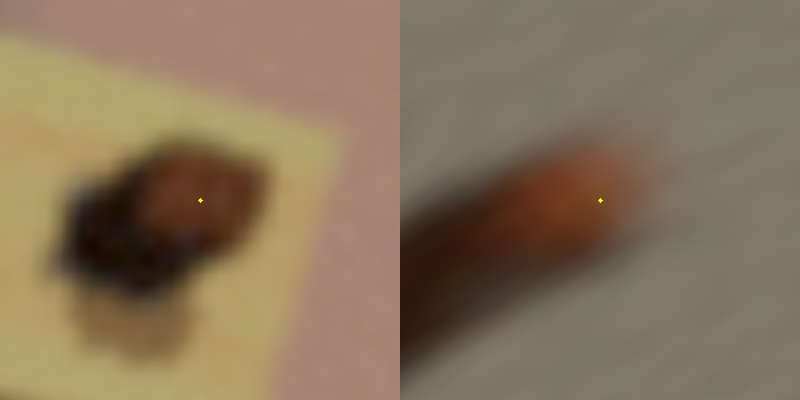

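Run:
```python
from h import *
S=np.array([.511,.0645])
for a in (ray("top",[[165+293/6,140+240/6]],.105),ray("top",[[165+296/6,140+250/6]],.077),
  ray("scene",[[180+353/8,180+155/8]],.105)):
    d=S-a[0]; print(a,np.hypot(*d),np.degrees(np.arctan2(d[1],d[0])))
t=cv2.imread("pics/top0.png")
a=cv2.resize(t[208:248,368:408],None,fx=12,fy=12,interpolation=cv2.INTER_LANCZOS4)
a=cv2.convertScaleAbs(a,alpha=1.6); cv2.imwrite("pics/spz.png",a)
hsv=cv2.cvtColor(t,cv2.COLOR_BGR2HSV); print(t[218:238,380:396,2])
s=cv2.imread("pics/scene0.png")
a=cv2.resize(s[155:205,340:370],None,fx=12,fy=12,interpolation=cv2.INTER_LANCZOS4); cv2.imwrite("pics/spz2.png",cv2.convertScaleAbs(a,alpha=1.6))
```

```text
[[0.58368973 0.07925338]] 0.07417181885858563 -168.52687970079344
[[0.58684075 0.07991299]] 0.07739108102390241 -168.5123242498872
[[0.58151866 0.08411719]] 0.07319641688992903 -164.45426447028686
[[180 179 180 178 177 175 173 171 170 169 170 167 166 166 166 165]
 [180 179 180 181 181 180 179 177 177 174 173 170 167 167 167 166]
 [182 180 181 180 180 180 180 176 179 179 177 177 175 175 171 169]
 [181 180 180 180 178 172 166 162 166 173 176 179 179 179 178 177]
 [180 180 177 172 164 141 125 123 131 137 152 168 173 176 178 180]
 [176 175 167 141 117  93  94 101 105 105 115 128 142 160 177 179]
 [157 147 129  92  67  74  85  94  95  93  95  98 110 136 172 180]
 [121  98  76  52  48  75  92  99  97  94  95  94  95 126 168 178]
 [ 78  51  42  31  51  76  93  96  97  94  96  89  96 130 172 180]
 [ 53  36  34  30  49  75  84  88  90  87  91  92 101 139 173 179]
 [ 43  37  32  30  42  53  62  74  77  77  82  93 118 156 175 178]
 [ 40  27  33  34  31  38  43  50  56  57  75 100 137 170 180 180]
 [ 50  32  29  26  29  29  35  39  53  76 106 136 163 177 181 180]
 [ 80  51  37  36  34  35  37  47  84 127 158 170 177 180 181 179]
 [120  85  75  63  47  40  58  81 117 160 177 178 180 180 179 178]
 [140 116 113  98  84  83  89 109 137 168 179 180 179 180 180 179]
 [147 130 127 122 117 114 117 121 138 161 176 180 180 180 181 176]
 [166 141 131 129 127 128 127 128 142 167 179 180 179 181 179 174]
 [171 152 144 140 133 131 127 133 150 173 178 180 180 180 179 174]
 [177 171 169 165 151 142 145 149 168 179 180 181 180 180 177 170]]
```

View pics/spz.png

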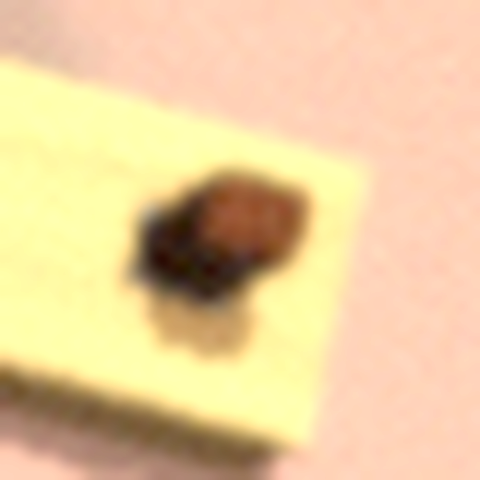

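View pics/spz2.png

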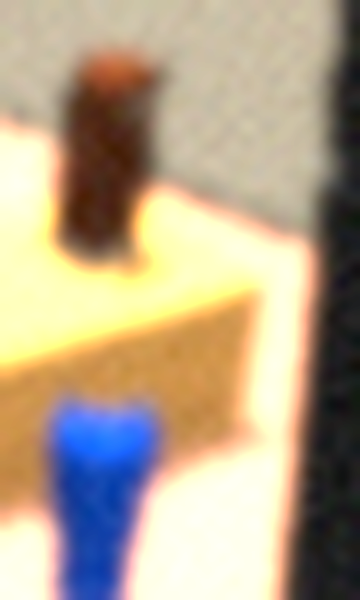

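Tools in the block: the one at top px (341,213) has a round, pale-topped, pear-shaped handle that tapers in the scene view, so it is the awl. The one at top px (388,226), scene px (348,173), has straight flat sides and a brown rectangular top, so it is the spoon (hole_0). The blue pear at top px (336,261) is a look-alike. The enlarged crops confirm this.

Call:
{"fn": "move_arm", "kwargs": {"rows": [{"delta_pos": [2.78,3.37,0],"delta_rot": [0,0,6.55],"hand": 5},{"delta_pos": [2.78,3.37,0],"delta_rot": [0,0,6.55],"hand": 5},{"delta_pos": [2.78,3.37,0],"delta_rot": [0,0,6.55],"hand": 5},{"delta_pos": [2.78,3.37,0],"delta_rot": [0,0,6.55],"hand": 5},{"delta_pos": [2.78,3.37,0],"delta_rot": [0,0,6.55],"hand": 5},{"delta_pos": [2.78,3.37,0],"delta_rot": [0,0,6.55],"hand": 5},{"delta_pos": [2.78,3.37,0],"delta_rot": [0,0,6.55],"hand": 5},{"delta_pos": [2.78,3.37,0],"delta_rot": [0,0,6.55],"hand": 5},{"delta_pos": [0,0,0],"delta_rot": [0,0,0],"hand": 5},{"delta_pos": [0,0,0],"delta_rot": [0,0,0],"hand": 5}]}}

```text
t: 1.1
eef_pos: [0.47, -0.3575, 0.2482]
ee_rot: [3.141, 0.0, -1.851]
force: [0.2, -0.5, 0.1]
width: 0.05
```

Call:
{"fn": "move_arm", "kwargs": {"rows": [{"delta_pos": [-0.1,-0.05,-3],"delta_rot": [0,0,0],"hand": 5},{"delta_pos": [0,0,-3],"delta_rot": [0,0,0],"hand": 5},{"delta_pos": [0,0,-3],"delta_rot": [0,0,0],"hand": 5},{"delta_pos": [0,0,-3],"delta_rot": [0,0,0],"hand": 5},{"delta_pos": [0,0,-3],"delta_rot": [0,0,0],"hand": 5},{"delta_pos": [0,0,-1.5],"delta_rot": [0,0,0],"hand": 5},{"delta_pos": [0,0,0],"delta_rot": [0,0,0],"hand": 5},{"delta_pos": [0,0,0],"delta_rot": [0,0,0],"hand": 5},{"delta_pos": [0,0,0],"delta_rot": [0,0,0],"hand": 5},{"delta_pos": [0,0,0],"delta_rot": [0,0,0],"hand": 5}]}}

```text
t: 2.1
eef_pos: [0.469, -0.3595, 0.0848]
ee_rot: [-3.139, -0.0, -1.853]
force: [-0.2, 0.1, 0.3]
width: 0.05
```

Run:
```python
from station import *
from h import *
s=grab_frame("scene");t=grab_frame("top")
a=cv2.resize(s[130:210,290:380],(450,400),interpolation=cv2.INTER_CUBIC);b=cv2.resize(t[190:260,310:400],(350,272))
im=np.zeros((400,800,3),np.uint8);im[:,:450]=a;im[:272,450:]=b
cv2.imwrite("pics/g1.png",im);print(get_state()["eef_pos"],get_state()["force"])
```

```text
[ 0.46891003 -0.35926358  0.08456129] [0.42070102 0.40781748 0.4492209 ]
```

View pics/g1.png

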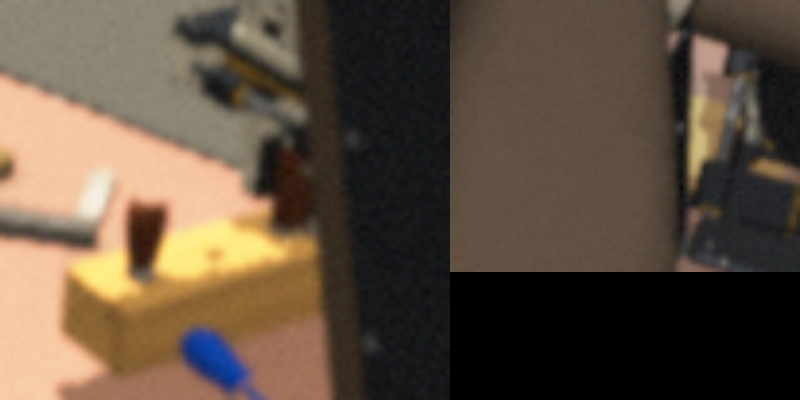

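Run:
```python
from station import *
from h import *
s=grab_frame("scene"); cv2.imwrite("pics/s2.png",cv2.resize(s,(800,600)))
```

```text
(no output)
```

View pics/s2.png

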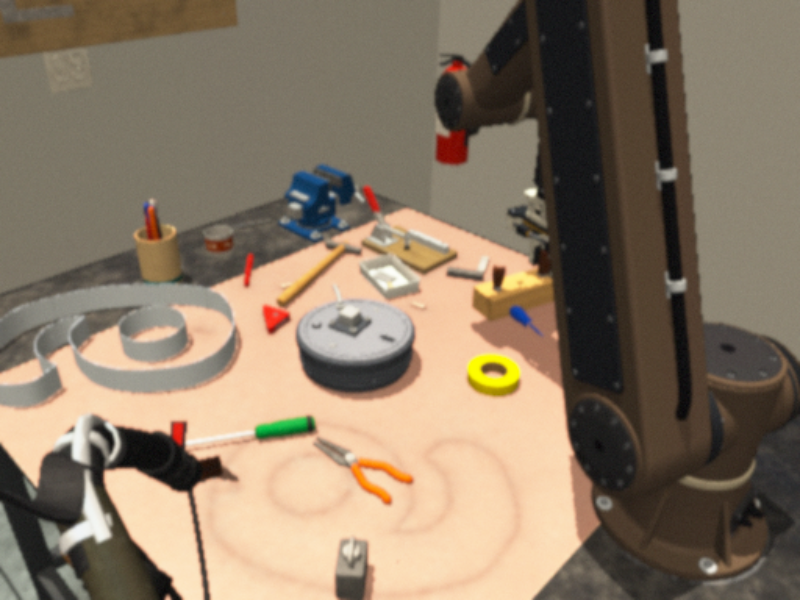

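The scene shows the spoon standing between the jaws. The blue look-alike has rolled or toppled on its own, since nothing of mine came near it. I'll grip the spoon.

Call:
{"fn": "move_arm", "kwargs": {"rows": [{"delta_pos": [0,0.05,-0.15],"delta_rot": [0,0,0],"hand": 1},{"delta_pos": [0,0,0],"delta_rot": [0,0,0],"hand": 1},{"delta_pos": [0,0,0],"delta_rot": [0,0,0],"hand": 1},{"delta_pos": [0,0,0],"delta_rot": [0,0,0],"hand": 1},{"delta_pos": [0,0,0],"delta_rot": [0,0,0],"hand": 1},{"delta_pos": [0,0,0],"delta_rot": [0,0,0],"hand": 1},{"delta_pos": [0,0,0],"delta_rot": [0,0,0],"hand": 1},{"delta_pos": [0,0,0],"delta_rot": [0,0,0],"hand": 1},{"delta_pos": [0,0,0],"delta_rot": [0,0,0],"hand": 1},{"delta_pos": [0,0,0],"delta_rot": [0,0,0],"hand": 1}], "force": 50}}

```text
t: 3.25
eef_pos: [0.4686, -0.3586, 0.0821]
ee_rot: [-3.141, -0.0, -1.852]
force: [0.6, 0.1, 0.1]
width: 0.0175
```

Run:
```python
from station import *
s=get_state()
for k in("eef_pos","ee_rot","force","moment","width"):print(k,s[k])
```

```text
eef_pos [ 0.46857593 -0.35856438  0.08210849]
ee_rot [-3.14140307e+00 -2.64541295e-05 -1.85222249e+00]
force [0.61854205 0.12457048 0.07991164]
moment [-0.07323105 -0.28527914 -0.02928885]
width 0.017468806626946432
```

Call:
{"fn": "move_arm", "kwargs": {"rows": [{"delta_pos": [0,0,2],"delta_rot": [0,0,0],"hand": 1},{"delta_pos": [0,0,4],"delta_rot": [0,0,0],"hand": 1},{"delta_pos": [0,0,4],"delta_rot": [0,0,0],"hand": 1},{"delta_pos": [0,0,4],"delta_rot": [0,0,0],"hand": 1},{"delta_pos": [0.47,4.7,0],"delta_rot": [0,0,3.2],"hand": 1},{"delta_pos": [0.47,4.7,0],"delta_rot": [0,0,3.2],"hand": 1},{"delta_pos": [0.47,4.7,0],"delta_rot": [0,0,3.2],"hand": 1},{"delta_pos": [0.47,4.7,0],"delta_rot": [0,0,3.2],"hand": 1},{"delta_pos": [0.47,4.7,0],"delta_rot": [0,0,3.2],"hand": 1},{"delta_pos": [0.47,4.7,0],"delta_rot": [0,0,3.2],"hand": 1}]}}

```text
t: 4.25
eef_pos: [0.4959, -0.0748, 0.2219]
ee_rot: [3.141, 0.0, -1.515]
force: [2.5, -0.0, -1.3]
width: 0.0177
```

Call:
{"fn": "move_arm", "kwargs": {"rows": [{"delta_pos": [0.47,4.7,0],"delta_rot": [0,0,3.2],"hand": 1},{"delta_pos": [0.47,4.7,0],"delta_rot": [0,0,3.2],"hand": 1},{"delta_pos": [0.48,4.7,0],"delta_rot": [0,0,3.0],"hand": 1},{"delta_pos": [0,0,-2],"delta_rot": [0,0,0],"hand": 1},{"delta_pos": [0,0,-2],"delta_rot": [0,0,0],"hand": 1},{"delta_pos": [0,0,-1],"delta_rot": [0,0,0],"hand": 1},{"delta_pos": [0,0,0],"delta_rot": [0,0,0],"hand": 1},{"delta_pos": [0,0,0],"delta_rot": [0,0,0],"hand": 1},{"delta_pos": [0,0,0],"delta_rot": [0,0,0],"hand": 1},{"delta_pos": [0,0,0],"delta_rot": [0,0,0],"hand": 1}]}}

```text
t: 5.25
eef_pos: [0.5113, 0.0643, 0.1729]
ee_rot: [-3.14, 0.0, -1.354]
force: [-0.6, -0.1, -2.3]
width: 0.0179
```

Run:
```python
from station import *
from h import *
for i in range(3):
    s=grab_frame("scene");st=get_state();print(st["eef_pos"],st["ee_rot"],st["force"])
cv2.imwrite("pics/s3raw.png",s)
cv2.imwrite("pics/s3.png",cv2.resize(s[130:260,170:330],(800,650))[:600])
t=grab_frame("top");cv2.imwrite("pics/t3raw.png",t);cv2.imwrite("pics/t3.png",cv2.resize(t[130:280,150:300],(600,600)))
```

```text
[0.51123989 0.06436601 0.17280967] [-3.14030271e+00  3.18780057e-04 -1.35353461e+00] [ 0.667338    0.09623865 -0.99753009]
[0.51115354 0.06435388 0.1726791 ] [-3.14056035e+00  2.33671005e-04 -1.35346665e+00] [ 0.36988887 -0.63625785 -1.02856027]
[0.51107807 0.06440591 0.17253306] [-3.14080084e+00  2.10227225e-04 -1.35337225e+00] [ 0.0287955   0.4570264  -1.23898666]
```

View pics/s3.png

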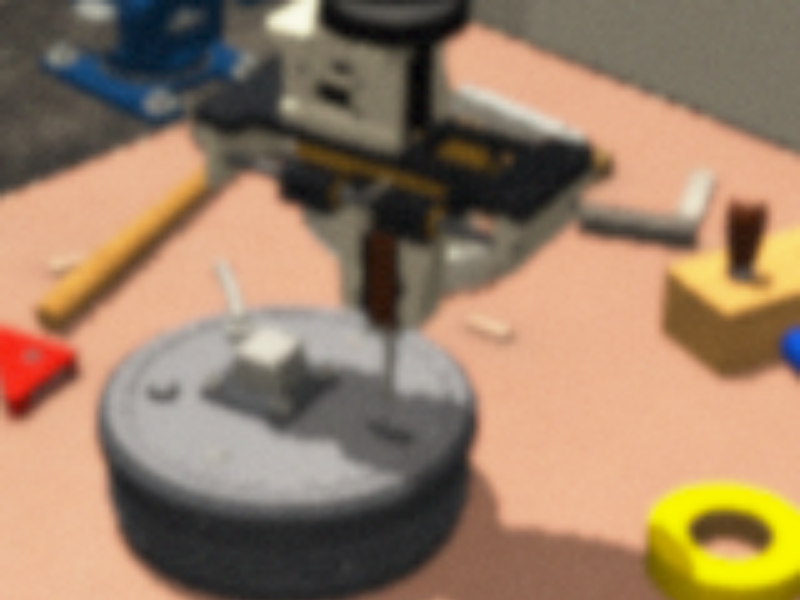

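View pics/t3.png

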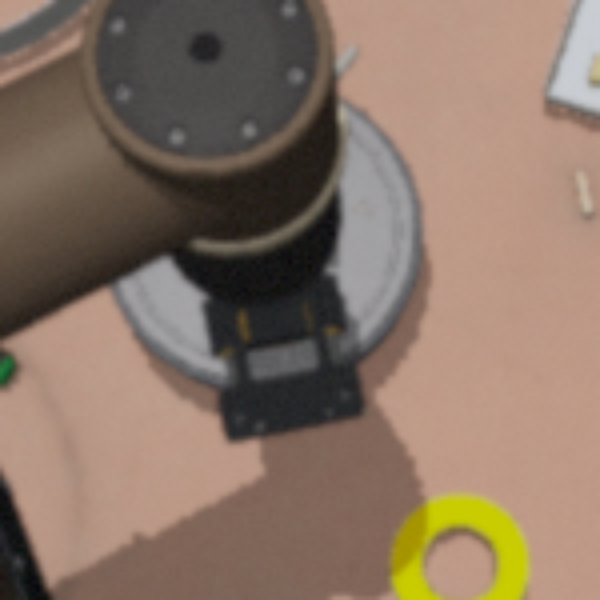

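Run:
```python
from station import *
from h import *
print(ray("scene",[[248.4,208.6]],.0955),proj("scene",[[.511,.0644,.0955],[.511,.0644,.075],[.511,.0644,.113],[.511,.0644,.126]]))
s=cv2.imread("pics/s3raw.png");a=cv2.resize(s[180:225,225:275],(800,720),interpolation=cv2.INTER_CUBIC)[:600]
cv2.imwrite("pics/z3.png",cv2.convertScaleAbs(a,alpha=1.5))
```

```text
[[0.51346622 0.05909771]] [[247.66722819 209.73159024]
 [247.56741005 216.08772757]
 [247.75385569 204.21539571]
 [247.81907132 200.06264883]]
```

View pics/z3.png

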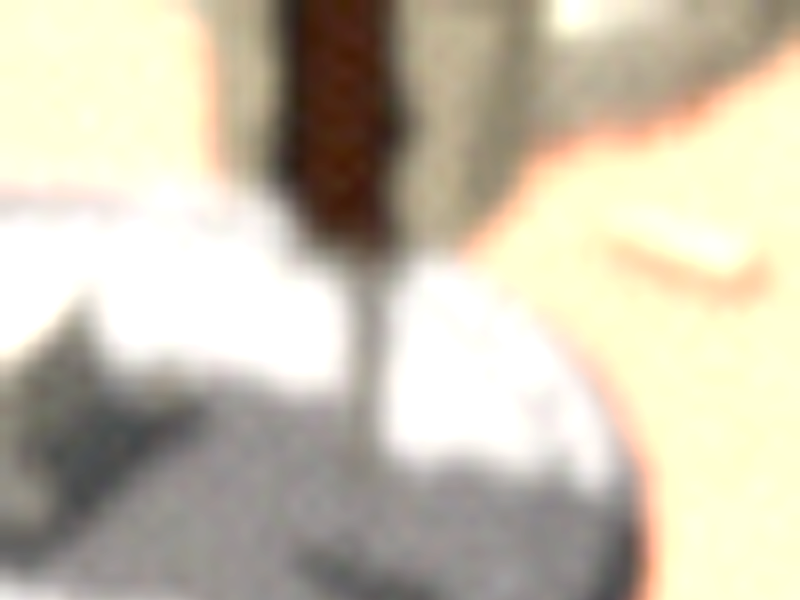

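Tip at scene px (248,209) sits right above the slot at (248,216), and it agrees with the projection. I'll go down gently.

Call:
{"fn": "move_arm", "kwargs": {"rows": [{"delta_pos": [0,0,-0.8],"delta_rot": [0,0,0],"hand": 1},{"delta_pos": [0,0,-0.8],"delta_rot": [0,0,0],"hand": 1},{"delta_pos": [0,0,-0.2],"delta_rot": [0,0,0],"hand": 1},{"delta_pos": [0,0,-0.1],"delta_rot": [0,0,0],"hand": 1},{"delta_pos": [0,0,-0.1],"delta_rot": [0,0,0],"hand": 1},{"delta_pos": [0,0,-0.1],"delta_rot": [0,0,0],"hand": 1},{"delta_pos": [0,0,0],"delta_rot": [0,0,0],"hand": 1},{"delta_pos": [0,0,0],"delta_rot": [0,0,0],"hand": 1},{"delta_pos": [0,0,0],"delta_rot": [0,0,0],"hand": 1},{"delta_pos": [0,0,0],"delta_rot": [0,0,0],"hand": 1}]}}

```text
t: 6.45
eef_pos: [0.5109, 0.0645, 0.1512]
ee_rot: [-3.141, 0.0, -1.353]
force: [-0.4, 0.8, -1.0]
width: 0.018
```

Call:
{"fn": "move_arm", "kwargs": {"rows": [{"delta_pos": [0,0,-0.1],"delta_rot": [0,0,0],"hand": 1},{"delta_pos": [0,0,-0.1],"delta_rot": [0,0,0],"hand": 1},{"delta_pos": [0,0,-0.1],"delta_rot": [0,0,0],"hand": 1},{"delta_pos": [0,0,-0.1],"delta_rot": [0,0,0],"hand": 1},{"delta_pos": [0,0,0],"delta_rot": [0,0,0],"hand": 1},{"delta_pos": [0,0,0],"delta_rot": [0,0,0],"hand": 1},{"delta_pos": [0,0,0],"delta_rot": [0,0,0],"hand": 1},{"delta_pos": [0,0,0],"delta_rot": [0,0,0],"hand": 1},{"delta_pos": [0,0,0],"delta_rot": [0,0,0],"hand": 1},{"delta_pos": [0,0,0],"delta_rot": [0,0,0],"hand": 1}]}}

```text
t: 7.45
eef_pos: [0.5109, 0.0645, 0.1471]
ee_rot: [-3.142, 0.0, -1.353]
force: [0.1, -0.2, -1.4]
width: 0.0181
```

Run:
```python
from station import *
from h import *
for i in range(2):
    s=grab_frame("scene");st=get_state();print(st["eef_pos"],st["force"],st["moment"])
a=cv2.resize(s[180:225,225:275],(800,720),interpolation=cv2.INTER_CUBIC)[:600]
cv2.imwrite("pics/z4.png",cv2.convertScaleAbs(a,alpha=1.5))
```

```text
[0.51088656 0.06447392 0.14708896] [ 0.93638609  0.33857153 -0.93516816] [ 0.03142844  0.14027244 -0.01862737]
[0.51088145 0.06446021 0.14707648] [ 0.39209056 -0.07298411 -1.51343378] [ 0.0308582   0.16359564 -0.06377915]
```

View pics/z4.png

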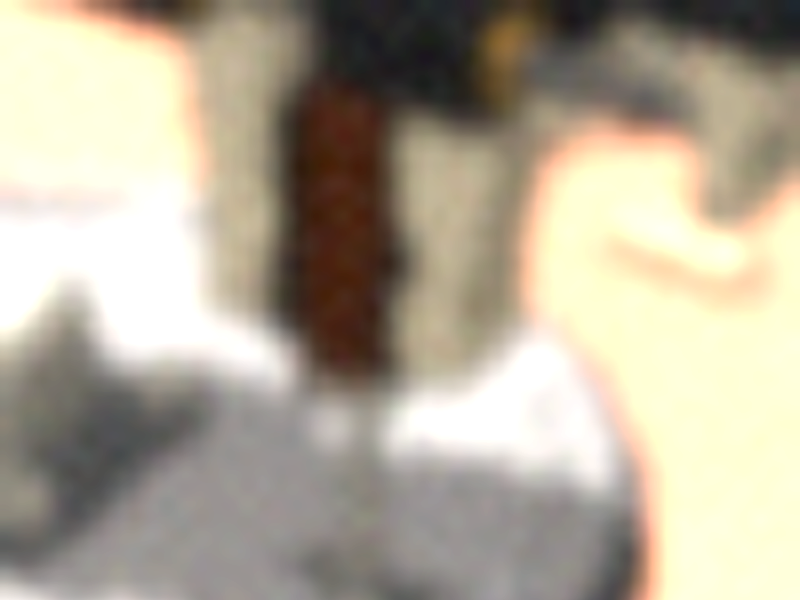

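The blade has entered the slot. The stripes in the first top view put teeth at about -7 and +6 mm along the slot, so the centre should be a gap.

Call:
{"fn": "move_arm", "kwargs": {"rows": [{"delta_pos": [0,0,-0.1],"delta_rot": [0,0,0],"hand": 1},{"delta_pos": [0,0,-0.1],"delta_rot": [0,0,0],"hand": 1},{"delta_pos": [0,0,-0.1],"delta_rot": [0,0,0],"hand": 1},{"delta_pos": [0,0,-0.1],"delta_rot": [0,0,0],"hand": 1},{"delta_pos": [0,0,-0.1],"delta_rot": [0,0,0],"hand": 1},{"delta_pos": [0,0,0],"delta_rot": [0,0,0],"hand": 1},{"delta_pos": [0,0,0],"delta_rot": [0,0,0],"hand": 1},{"delta_pos": [0,0,0],"delta_rot": [0,0,0],"hand": 1},{"delta_pos": [0,0,0],"delta_rot": [0,0,0],"hand": 1},{"delta_pos": [0,0,0],"delta_rot": [0,0,0],"hand": 1}]}}

```text
t: 8.55
eef_pos: [0.5109, 0.0645, 0.1421]
ee_rot: [-3.142, 0.0, -1.353]
force: [-0.3, 0.5, -1.5]
width: 0.0177
```

Call:
{"fn": "move_arm", "kwargs": {"rows": [{"delta_pos": [0,0,-0.1],"delta_rot": [0,0,0],"hand": 1},{"delta_pos": [0,0,-0.1],"delta_rot": [0,0,0],"hand": 1},{"delta_pos": [0,0,-0.1],"delta_rot": [0,0,0],"hand": 1},{"delta_pos": [0,0,0],"delta_rot": [0,0,0],"hand": 1},{"delta_pos": [0,0,0],"delta_rot": [0,0,0],"hand": 1},{"delta_pos": [0,0,0],"delta_rot": [0,0,0],"hand": 1},{"delta_pos": [0,0,0],"delta_rot": [0,0,0],"hand": 1},{"delta_pos": [0,0,0],"delta_rot": [0,0,0],"hand": 1},{"delta_pos": [0,0,0],"delta_rot": [0,0,0],"hand": 1},{"delta_pos": [0,0,0],"delta_rot": [0,0,0],"hand": 1}]}}

```text
t: 9.55
eef_pos: [0.5109, 0.0645, 0.1391]
ee_rot: [-3.142, 0.0, -1.353]
force: [0.6, 0.5, -1.3]
width: 0.0176
```

Call:
{"fn": "move_arm", "kwargs": {"rows": [{"delta_pos": [0,0,-0.1],"delta_rot": [0,0,0],"hand": 1},{"delta_pos": [0,0,-0.1],"delta_rot": [0,0,0],"hand": 1},{"delta_pos": [0,0,-0.1],"delta_rot": [0,0,0],"hand": 1},{"delta_pos": [0,0,0],"delta_rot": [0,0,0],"hand": 1},{"delta_pos": [-0.1,-0.02,0],"delta_rot": [0,0,0],"hand": 1},{"delta_pos": [-0.1,-0.02,0],"delta_rot": [0,0,0],"hand": 1},{"delta_pos": [-0.1,-0.02,0],"delta_rot": [0,0,0],"hand": 1},{"delta_pos": [-0.1,-0.02,0],"delta_rot": [0,0,0],"hand": 1},{"delta_pos": [0,0,0],"delta_rot": [0,0,0],"hand": 1},{"delta_pos": [0,0,0],"delta_rot": [0,0,0],"hand": 1}]}}

```text
t: 10.55
eef_pos: [0.5073, 0.0639, 0.1363]
ee_rot: [-3.141, 0.0, -1.353]
force: [3.5, 0.9, -1.7]
width: 0.018
```

```bash
cat > st.py <<'E'
from station import *
s=get_state();u=[-.976,-.216]
b=(s["eef_pos"][0]-.511)*u[0]+(s["eef_pos"][1]-.0645)*u[1]
print("b mm",round(b*1000,2),"z",s["eef_pos"][2].round(5),"Fx push",round(-(s["force"][0]*u[0]+s["force"][1]*u[1]),2),"F",s["force"].round(2),"M",s["moment"].round(3),"rot",s["ee_rot"].round(4))
E
python3 st.py
```

```text
b mm 3.74 z 0.13633 Fx push 3.57 F [ 3.45  0.94 -1.68] M [ 0.492 -1.412 -0.017] rot [-3.1406e+00  2.0000e-04 -1.3529e+00]
```

Call:
{"fn": "move_arm", "kwargs": {"rows": [{"delta_pos": [-0.14,-0.03,0],"delta_rot": [0,0,0],"hand": 1},{"delta_pos": [-0.14,-0.03,0],"delta_rot": [0,0,0],"hand": 1},{"delta_pos": [-0.14,-0.03,0],"delta_rot": [0,0,0],"hand": 1},{"delta_pos": [0,0,0],"delta_rot": [0,0,0],"hand": 1},{"delta_pos": [0.06,0.01,0.5],"delta_rot": [0,0,0],"hand": 1},{"delta_pos": [0,0,0.55],"delta_rot": [0,0,0],"hand": 1},{"delta_pos": [0.45,0.1,0],"delta_rot": [0,0,0],"hand": 1},{"delta_pos": [0.45,0.1,0],"delta_rot": [0,0,0],"hand": 1},{"delta_pos": [0.45,0.1,0],"delta_rot": [0,0,0],"hand": 1},{"delta_pos": [0,0,0],"delta_rot": [0,0,0],"hand": 1}]}}

```text
t: 11.55
eef_pos: [0.5173, 0.066, 0.1462]
ee_rot: [3.141, -0.0, -1.353]
force: [-0.4, 0.1, -1.8]
width: 0.0179
```

```bash
python3 st.py
```

```text
b mm -6.48 z 0.14622 Fx push -0.4 F [-0.43  0.06 -1.77] M [ 0.025  0.114 -0.017] rot [ 3.1411e+00 -2.0000e-04 -1.3532e+00]
```

Call:
{"fn": "move_arm", "kwargs": {"rows": [{"delta_pos": [0,0,0],"delta_rot": [0,0,0],"hand": 1},{"delta_pos": [0,0,-0.1],"delta_rot": [0,0,0],"hand": 1},{"delta_pos": [0,0,-0.1],"delta_rot": [0,0,0],"hand": 1},{"delta_pos": [0,0,-0.1],"delta_rot": [0,0,0],"hand": 1},{"delta_pos": [0,0,-0.1],"delta_rot": [0,0,0],"hand": 1},{"delta_pos": [0,0,-0.1],"delta_rot": [0,0,0],"hand": 1},{"delta_pos": [0,0,-0.1],"delta_rot": [0,0,0],"hand": 1},{"delta_pos": [0,0,0],"delta_rot": [0,0,0],"hand": 1},{"delta_pos": [0,0,0],"delta_rot": [0,0,0],"hand": 1},{"delta_pos": [0,0,0],"delta_rot": [0,0,0],"hand": 1}]}}

```text
t: 12.55
eef_pos: [0.5168, 0.0659, 0.1406]
ee_rot: [-3.142, 0.0, -1.353]
force: [0.4, 0.9, -2.4]
width: 0.0177
```

```bash
python3 st.py
```

```text
b mm -5.98 z 0.1406 Fx push 0.55 F [ 0.35  0.92 -2.38] M [0.008 0.041 0.029] rot [-3.1415  0.     -1.3531]
```

Call:
{"fn": "move_arm", "kwargs": {"rows": [{"delta_pos": [0,0,-0.11],"delta_rot": [0,0,0],"hand": 1},{"delta_pos": [0,0,-0.11],"delta_rot": [0,0,0],"hand": 1},{"delta_pos": [0,0,-0.11],"delta_rot": [0,0,0],"hand": 1},{"delta_pos": [0,0,-0.11],"delta_rot": [0,0,0],"hand": 1},{"delta_pos": [-0.15,-0.03,0],"delta_rot": [0,0,0],"hand": 1},{"delta_pos": [-0.15,-0.03,0],"delta_rot": [0,0,0],"hand": 1},{"delta_pos": [-0.15,-0.03,0],"delta_rot": [0,0,0],"hand": 1},{"delta_pos": [-0.15,-0.03,0],"delta_rot": [0,0,0],"hand": 1},{"delta_pos": [-0.15,-0.03,0],"delta_rot": [0,0,0],"hand": 1},{"delta_pos": [-0.15,-0.03,0],"delta_rot": [0,0,0],"hand": 1}]}}

```text
t: 13.55
eef_pos: [0.5082, 0.0643, 0.1364]
ee_rot: [-3.14, 0.0, -1.353]
force: [3.7, 0.5, -2.7]
width: 0.0178
```

```bash
python3 st.py
```

```text
b mm 2.75 z 0.13645 Fx push 3.74 F [ 3.72  0.52 -2.75] M [ 0.193 -1.581  0.03 ] rot [-3.1403e+00  2.0000e-04 -1.3529e+00]
```

Call:
{"fn": "move_arm", "kwargs": {"rows": [{"delta_pos": [-0.16,-0.035,0],"delta_rot": [0,0,0],"hand": 1},{"delta_pos": [-0.16,-0.035,0],"delta_rot": [0,0,0],"hand": 1},{"delta_pos": [-0.16,-0.035,0],"delta_rot": [0,0,0],"hand": 1},{"delta_pos": [0,0,0],"delta_rot": [0,0,0],"hand": 1},{"delta_pos": [0.06,0.01,0.5],"delta_rot": [0,0,0],"hand": 1},{"delta_pos": [0,0,0.55],"delta_rot": [0,0,0],"hand": 1},{"delta_pos": [0.44,0.1,0],"delta_rot": [0,0,0],"hand": 1},{"delta_pos": [0.44,0.1,0],"delta_rot": [0,0,0],"hand": 1},{"delta_pos": [0.44,0.1,0],"delta_rot": [0,0,0],"hand": 1},{"delta_pos": [0,0,0],"delta_rot": [0,0,0],"hand": 1}]}}

```text
t: 14.55
eef_pos: [0.5173, 0.0662, 0.1463]
ee_rot: [3.141, -0.0, -1.353]
force: [-0.8, -0.4, -1.6]
width: 0.0181
```

Call:
{"fn": "move_arm", "kwargs": {"rows": [{"delta_pos": [0,0,-0.1],"delta_rot": [0,0,0],"hand": 1},{"delta_pos": [0,0,-0.1],"delta_rot": [0,0,0],"hand": 1},{"delta_pos": [0,0,-0.1],"delta_rot": [0,0,0],"hand": 1},{"delta_pos": [0,0,-0.1],"delta_rot": [0,0,0],"hand": 1},{"delta_pos": [0,0,-0.1],"delta_rot": [0,0,0],"hand": 1},{"delta_pos": [0,0,-0.1],"delta_rot": [0,0,0],"hand": 1},{"delta_pos": [0,0,0],"delta_rot": [0,0,0],"hand": 1},{"delta_pos": [0,0,0],"delta_rot": [0,0,0],"hand": 1},{"delta_pos": [0,0,0],"delta_rot": [0,0,0],"hand": 1},{"delta_pos": [0,0,0],"delta_rot": [0,0,0],"hand": 1}]}}

```text
t: 15.55
eef_pos: [0.5168, 0.0661, 0.1407]
ee_rot: [-3.142, -0.0, -1.353]
force: [-0.5, 0.7, -1.1]
width: 0.018
```

```bash
python3 st.py
```

```text
b mm -6.02 z 0.14072 Fx push -0.33 F [-0.5   0.69 -1.09] M [ 0.009  0.109 -0.024] rot [-3.1415 -0.     -1.353 ]
```

Call:
{"fn": "move_arm", "kwargs": {"rows": [{"delta_pos": [0,0,-0.11],"delta_rot": [0,0,0],"hand": 1},{"delta_pos": [0,0,-0.11],"delta_rot": [0,0,0],"hand": 1},{"delta_pos": [0,0,-0.11],"delta_rot": [0,0,0],"hand": 1},{"delta_pos": [0,0,-0.11],"delta_rot": [0,0,0],"hand": 1},{"delta_pos": [-0.14,-0.03,0],"delta_rot": [0,0,0],"hand": 1},{"delta_pos": [-0.12,-0.03,0],"delta_rot": [0,0,0],"hand": 1},{"delta_pos": [-0.08,-0.02,0],"delta_rot": [0,0,0],"hand": 1},{"delta_pos": [-0.08,-0.02,0],"delta_rot": [0,0,0],"hand": 1},{"delta_pos": [0,0,0],"delta_rot": [0,0,0],"hand": 1},{"delta_pos": [0,0,0],"delta_rot": [0,0,0],"hand": 1}]}}

```text
t: 16.55
eef_pos: [0.513, 0.0654, 0.1365]
ee_rot: [-3.141, 0.0, -1.353]
force: [2.6, 1.1, -1.5]
width: 0.0176
```

```bash
python3 st.py
```

```text
b mm -2.17 z 0.13652 Fx push 2.76 F [ 2.58  1.14 -1.51] M [ 0.363 -1.221 -0.008] rot [-3.1405e+00  2.0000e-04 -1.3529e+00]
```

Careful 1.5 mm steps now, reading the force after each.

Call:
{"fn": "move_arm", "kwargs": {"rows": [{"delta_pos": [-0.05,-0.01,0],"delta_rot": [0,0,0],"hand": 1},{"delta_pos": [-0.05,-0.01,0],"delta_rot": [0,0,0],"hand": 1},{"delta_pos": [-0.05,-0.01,0],"delta_rot": [0,0,0],"hand": 1},{"delta_pos": [0,0,0],"delta_rot": [0,0,0],"hand": 1},{"delta_pos": [0,0,0],"delta_rot": [0,0,0],"hand": 1},{"delta_pos": [0,0,0],"delta_rot": [0,0,0],"hand": 1},{"delta_pos": [0,0,0],"delta_rot": [0,0,0],"hand": 1},{"delta_pos": [0,0,0],"delta_rot": [0,0,0],"hand": 1},{"delta_pos": [0,0,0],"delta_rot": [0,0,0],"hand": 1},{"delta_pos": [0,0,0],"delta_rot": [0,0,0],"hand": 1}]}}

```text
t: 17.55
eef_pos: [0.5112, 0.0649, 0.1364]
ee_rot: [-3.141, 0.0, -1.353]
force: [2.8, 1.3, 1.3]
width: 0.0179
```

```bash
python3 st.py
```

```text
b mm -0.33 z 0.13642 Fx push 2.98 F [2.76 1.31 1.27] M [ 0.582 -1.279 -0.002] rot [-3.1412e+00  1.0000e-04 -1.3530e+00]
```

Call:
{"fn": "move_arm", "kwargs": {"rows": [{"delta_pos": [-0.05,-0.01,0],"delta_rot": [0,0,0],"hand": 1},{"delta_pos": [-0.05,-0.01,0],"delta_rot": [0,0,0],"hand": 1},{"delta_pos": [-0.05,-0.01,0],"delta_rot": [0,0,0],"hand": 1},{"delta_pos": [0,0,0],"delta_rot": [0,0,0],"hand": 1},{"delta_pos": [0,0,0],"delta_rot": [0,0,0],"hand": 1},{"delta_pos": [0,0,0],"delta_rot": [0,0,0],"hand": 1},{"delta_pos": [0,0,0],"delta_rot": [0,0,0],"hand": 1},{"delta_pos": [0,0,0],"delta_rot": [0,0,0],"hand": 1},{"delta_pos": [0,0,0],"delta_rot": [0,0,0],"hand": 1},{"delta_pos": [0,0,0],"delta_rot": [0,0,0],"hand": 1}]}}

```text
t: 18.55
eef_pos: [0.5095, 0.0645, 0.1362]
ee_rot: [3.141, -0.0, -1.353]
force: [2.2, 1.8, 1.9]
width: 0.0179
```

```bash
python3 st.py
```

```text
b mm 1.49 z 0.13619 Fx push 2.5 F [2.16 1.84 1.88] M [ 0.48  -0.894 -0.023] rot [ 3.1414 -0.     -1.3532]
```

Call:
{"fn": "move_arm", "kwargs": {"rows": [{"delta_pos": [-0.05,-0.01,0],"delta_rot": [0,0,0],"hand": 1},{"delta_pos": [-0.05,-0.01,0],"delta_rot": [0,0,0],"hand": 1},{"delta_pos": [-0.05,-0.01,0],"delta_rot": [0,0,0],"hand": 1},{"delta_pos": [0,0,0],"delta_rot": [0,0,0],"hand": 1},{"delta_pos": [0,0,0],"delta_rot": [0,0,0],"hand": 1},{"delta_pos": [0,0,0],"delta_rot": [0,0,0],"hand": 1},{"delta_pos": [0,0,0],"delta_rot": [0,0,0],"hand": 1},{"delta_pos": [0,0,0],"delta_rot": [0,0,0],"hand": 1},{"delta_pos": [0,0,0],"delta_rot": [0,0,0],"hand": 1},{"delta_pos": [0,0,0],"delta_rot": [0,0,0],"hand": 1}]}}

```text
t: 19.55
eef_pos: [0.508, 0.0642, 0.1362]
ee_rot: [3.141, 0.0, -1.353]
force: [2.8, -0.1, -0.6]
width: 0.0176
```

```bash
python3 st.py
```

```text
b mm 2.99 z 0.13621 Fx push 2.73 F [ 2.82 -0.08 -0.63] M [ 0.335 -1.148 -0.038] rot [ 3.1414  0.     -1.3531]
```

Call:
{"fn": "move_arm", "kwargs": {"rows": [{"delta_pos": [-0.05,-0.01,0],"delta_rot": [0,0,0],"hand": 1},{"delta_pos": [-0.05,-0.01,0],"delta_rot": [0,0,0],"hand": 1},{"delta_pos": [-0.05,-0.01,0],"delta_rot": [0,0,0],"hand": 1},{"delta_pos": [0,0,0],"delta_rot": [0,0,0],"hand": 1},{"delta_pos": [0,0,0],"delta_rot": [0,0,0],"hand": 1},{"delta_pos": [0,0,0],"delta_rot": [0,0,0],"hand": 1},{"delta_pos": [0,0,0],"delta_rot": [0,0,0],"hand": 1},{"delta_pos": [0,0,0],"delta_rot": [0,0,0],"hand": 1},{"delta_pos": [0,0,0],"delta_rot": [0,0,0],"hand": 1},{"delta_pos": [0,0,0],"delta_rot": [0,0,0],"hand": 1}]}}

```text
t: 20.55
eef_pos: [0.5066, 0.0639, 0.1363]
ee_rot: [3.142, -0.0, -1.353]
force: [3.8, 0.6, -2.0]
width: 0.0179
```

```bash
python3 st.py
```

```text
b mm 4.44 z 0.13626 Fx push 3.79 F [ 3.76  0.58 -1.99] M [ 0.354 -1.443 -0.   ] rot [ 3.1416 -0.     -1.3531]
```

Call:
{"fn": "move_arm", "kwargs": {"rows": [{"delta_pos": [-0.06,-0.01,0],"delta_rot": [0,0,0],"hand": 1},{"delta_pos": [-0.06,-0.015,0],"delta_rot": [0,0,0],"hand": 1},{"delta_pos": [-0.05,-0.015,0],"delta_rot": [0,0,0],"hand": 1},{"delta_pos": [0,0,0],"delta_rot": [0,0,0],"hand": 1},{"delta_pos": [0,0,0],"delta_rot": [0,0,0],"hand": 1},{"delta_pos": [0,0,0],"delta_rot": [0,0,0],"hand": 1},{"delta_pos": [0,0,0],"delta_rot": [0,0,0],"hand": 1},{"delta_pos": [0,0,0],"delta_rot": [0,0,0],"hand": 1},{"delta_pos": [0,0,0],"delta_rot": [0,0,0],"hand": 1},{"delta_pos": [0,0,0],"delta_rot": [0,0,0],"hand": 1}]}}

```text
t: 21.55
eef_pos: [0.5049, 0.0635, 0.1363]
ee_rot: [3.142, -0.0, -1.353]
force: [2.7, 0.9, -1.0]
width: 0.0177
```

```bash
python3 st.py
```

```text
b mm 6.21 z 0.13627 Fx push 2.83 F [ 2.7   0.89 -1.01] M [ 0.444 -1.246  0.003] rot [ 3.1415 -0.     -1.3531]
```

Call:
{"fn": "move_arm", "kwargs": {"rows": [{"delta_pos": [-0.06,-0.01,0],"delta_rot": [0,0,0],"hand": 1},{"delta_pos": [-0.06,-0.015,0],"delta_rot": [0,0,0],"hand": 1},{"delta_pos": [-0.05,-0.015,0],"delta_rot": [0,0,0],"hand": 1},{"delta_pos": [0,0,0],"delta_rot": [0,0,0],"hand": 1},{"delta_pos": [0,0,0],"delta_rot": [0,0,0],"hand": 1},{"delta_pos": [0,0,0],"delta_rot": [0,0,0],"hand": 1},{"delta_pos": [0,0,0],"delta_rot": [0,0,0],"hand": 1},{"delta_pos": [0,0,0],"delta_rot": [0,0,0],"hand": 1},{"delta_pos": [0,0,0],"delta_rot": [0,0,0],"hand": 1},{"delta_pos": [0,0,0],"delta_rot": [0,0,0],"hand": 1}]}}

```text
t: 22.55
eef_pos: [0.5032, 0.0631, 0.1363]
ee_rot: [3.142, -0.0, -1.353]
force: [2.6, 0.4, -0.8]
width: 0.0177
```

```bash
python3 st.py
```

```text
b mm 7.95 z 0.13627 Fx push 2.61 F [ 2.57  0.45 -0.76] M [ 0.403 -1.184 -0.01 ] rot [ 3.1415 -0.     -1.3531]
```

Call:
{"fn": "move_arm", "kwargs": {"rows": [{"delta_pos": [0.06,0.01,0.5],"delta_rot": [0,0,0],"hand": 1},{"delta_pos": [0,0,0.55],"delta_rot": [0,0,0],"hand": 1},{"delta_pos": [0.44,0.1,0],"delta_rot": [0,0,0],"hand": 1},{"delta_pos": [0.44,0.1,0],"delta_rot": [0,0,0],"hand": 1},{"delta_pos": [0.43,0.1,0],"delta_rot": [0,0,0],"hand": 1},{"delta_pos": [0,0,0],"delta_rot": [0,0,0],"hand": 1},{"delta_pos": [0,0,-0.15],"delta_rot": [0,0,0],"hand": 1},{"delta_pos": [0,0,-0.15],"delta_rot": [0,0,0],"hand": 1},{"delta_pos": [0,0,-0.15],"delta_rot": [0,0,0],"hand": 1},{"delta_pos": [0,0,-0.15],"delta_rot": [0,0,0],"hand": 1}]}}

```text
t: 23.55
eef_pos: [0.5167, 0.0662, 0.1406]
ee_rot: [3.141, -0.0, -1.353]
force: [0.1, 0.1, -2.0]
width: 0.0181
```

```bash
python3 st.py
```

```text
b mm -5.97 z 0.14057 Fx push 0.12 F [ 0.11  0.06 -1.99] M [ 0.025  0.106 -0.041] rot [ 3.1414 -0.     -1.3531]
```

Call:
{"fn": "move_arm", "kwargs": {"rows": [{"delta_pos": [0,0,-0.15],"delta_rot": [0,0,0],"hand": 1},{"delta_pos": [0,0,-0.15],"delta_rot": [0,0,0],"hand": 1},{"delta_pos": [0,0,-0.14],"delta_rot": [0,0,0],"hand": 1},{"delta_pos": [-0.12,-0.025,0],"delta_rot": [0,0,0],"hand": 1},{"delta_pos": [-0.12,-0.025,0],"delta_rot": [0,0,0],"hand": 1},{"delta_pos": [-0.06,-0.015,0],"delta_rot": [0,0,0],"hand": 1},{"delta_pos": [-0.05,-0.01,0],"delta_rot": [0,0,0],"hand": 1},{"delta_pos": [0,0,0],"delta_rot": [0,0,0],"hand": 1},{"delta_pos": [0,0,0],"delta_rot": [0,0,0],"hand": 1},{"delta_pos": [0,0,0],"delta_rot": [0,0,0],"hand": 1}]}}

```text
t: 24.55
eef_pos: [0.5138, 0.0656, 0.1366]
ee_rot: [-3.141, 0.0, -1.353]
force: [3.2, 0.6, -1.6]
width: 0.0181
```

```bash
python3 st.py
```

```text
b mm -2.96 z 0.13662 Fx push 3.23 F [ 3.18  0.56 -1.58] M [ 0.314 -1.047 -0.046] rot [-3.1408e+00  1.0000e-04 -1.3530e+00]
```

Call:
{"fn": "move_arm", "kwargs": {"rows": [{"delta_pos": [-0.06,-0.01,0],"delta_rot": [0,0,0],"hand": 1},{"delta_pos": [-0.06,-0.015,0],"delta_rot": [0,0,0],"hand": 1},{"delta_pos": [-0.05,-0.015,0],"delta_rot": [0,0,0],"hand": 1},{"delta_pos": [0,0,0],"delta_rot": [0,0,0],"hand": 1},{"delta_pos": [0,0,0],"delta_rot": [0,0,0],"hand": 1},{"delta_pos": [0,0,0],"delta_rot": [0,0,0],"hand": 1},{"delta_pos": [0,0,0],"delta_rot": [0,0,0],"hand": 1},{"delta_pos": [0,0,0],"delta_rot": [0,0,0],"hand": 1},{"delta_pos": [0,0,0],"delta_rot": [0,0,0],"hand": 1},{"delta_pos": [0,0,0],"delta_rot": [0,0,0],"hand": 1}]}}

```text
t: 25.55
eef_pos: [0.5125, 0.0654, 0.1367]
ee_rot: [-3.14, 0.0, -1.353]
force: [5.2, 0.4, -2.3]
width: 0.0177
```

```bash
python3 st.py
```

```text
b mm -1.66 z 0.13671 Fx push 5.14 F [ 5.18  0.35 -2.33] M [ 0.338 -2.106  0.025] rot [-3.1398e+00  2.0000e-04 -1.3529e+00]
```

Call:
{"fn": "move_arm", "kwargs": {"rows": [{"delta_pos": [-0.04,-0.01,0],"delta_rot": [0,0,0],"hand": 1},{"delta_pos": [-0.03,-0.005,0],"delta_rot": [0,0,0],"hand": 1},{"delta_pos": [0,0,0],"delta_rot": [0,0,0],"hand": 1},{"delta_pos": [0,0,0],"delta_rot": [0,0,0],"hand": 1},{"delta_pos": [0,0,0],"delta_rot": [0,0,0],"hand": 1},{"delta_pos": [0,0,0],"delta_rot": [0,0,0],"hand": 1},{"delta_pos": [0,0,0],"delta_rot": [0,0,0],"hand": 1},{"delta_pos": [0,0,0],"delta_rot": [0,0,0],"hand": 1},{"delta_pos": [0,0,0],"delta_rot": [0,0,0],"hand": 1},{"delta_pos": [0,0,0],"delta_rot": [0,0,0],"hand": 1}]}}

```text
t: 26.55
eef_pos: [0.5122, 0.0654, 0.1368]
ee_rot: [-3.139, 0.0, -1.353]
force: [6.2, 0.5, -2.6]
width: 0.018
```

```bash
python3 st.py
```

```text
b mm -1.41 z 0.13678 Fx push 6.2 F [ 6.24  0.55 -2.64] M [ 0.239 -2.764 -0.028] rot [-3.1389e+00  2.0000e-04 -1.3527e+00]
```

Call:
{"fn": "move_arm", "kwargs": {"rows": [{"delta_pos": [-0.05,-0.01,0],"delta_rot": [0,0,0],"hand": 1},{"delta_pos": [-0.05,-0.01,0],"delta_rot": [0,0,0],"hand": 1},{"delta_pos": [-0.05,-0.01,0],"delta_rot": [0,0,0],"hand": 1},{"delta_pos": [0,0,0],"delta_rot": [0,0,0],"hand": 1},{"delta_pos": [0,0,0],"delta_rot": [0,0,0],"hand": 1},{"delta_pos": [0,0,0],"delta_rot": [0,0,0],"hand": 1},{"delta_pos": [0,0,0],"delta_rot": [0,0,0],"hand": 1},{"delta_pos": [0,0,0],"delta_rot": [0,0,0],"hand": 1},{"delta_pos": [0,0,0],"delta_rot": [0,0,0],"hand": 1},{"delta_pos": [0,0,0],"delta_rot": [0,0,0],"hand": 1}]}}

```text
t: 27.55
eef_pos: [0.5116, 0.0653, 0.1369]
ee_rot: [-3.137, 0.0, -1.353]
force: [9.8, 0.0, -5.9]
width: 0.0177
```

```bash
python3 st.py
```

```text
b mm -0.76 z 0.1369 Fx push 9.53 F [ 9.76  0.03 -5.91] M [ 0.038 -4.045  0.024] rot [-3.1372e+00  3.0000e-04 -1.3525e+00]
```

Call:
{"fn": "move_arm", "kwargs": {"rows": [{"delta_pos": [-0.05,-0.01,0],"delta_rot": [0,0,0],"hand": 1},{"delta_pos": [-0.05,-0.01,0],"delta_rot": [0,0,0],"hand": 1},{"delta_pos": [-0.03,-0.005,0],"delta_rot": [0,0,0],"hand": 1},{"delta_pos": [0,0,0],"delta_rot": [0,0,0],"hand": 1},{"delta_pos": [0,0,0],"delta_rot": [0,0,0],"hand": 1},{"delta_pos": [0,0,0],"delta_rot": [0,0,0],"hand": 1},{"delta_pos": [0,0,0],"delta_rot": [0,0,0],"hand": 1},{"delta_pos": [0,0,0],"delta_rot": [0,0,0],"hand": 1},{"delta_pos": [0,0,0],"delta_rot": [0,0,0],"hand": 1},{"delta_pos": [0,0,0],"delta_rot": [0,0,0],"hand": 1}]}}

```text
t: 28.55
eef_pos: [0.511, 0.0654, 0.137]
ee_rot: [-3.136, 0.001, -1.352]
force: [11.3, 0.6, -8.1]
width: 0.0177
```

```bash
python3 st.py
```

```text
b mm -0.21 z 0.13705 Fx push 11.12 F [11.26  0.58 -8.1 ] M [ 0.131 -5.072  0.02 ] rot [-3.1358e+00  5.0000e-04 -1.3522e+00]
```

Call:
{"fn": "move_arm", "kwargs": {"rows": [{"delta_pos": [-0.05,-0.01,0],"delta_rot": [0,0,0],"hand": 1},{"delta_pos": [-0.03,-0.01,0],"delta_rot": [0,0,0],"hand": 1},{"delta_pos": [0,0,0],"delta_rot": [0,0,0],"hand": 1},{"delta_pos": [0,0,0],"delta_rot": [0,0,0],"hand": 1},{"delta_pos": [0,0,0],"delta_rot": [0,0,0],"hand": 1},{"delta_pos": [0,0,0],"delta_rot": [0,0,0],"hand": 1},{"delta_pos": [0,0,0],"delta_rot": [0,0,0],"hand": 1},{"delta_pos": [0,0,0],"delta_rot": [0,0,0],"hand": 1},{"delta_pos": [0,0,0],"delta_rot": [0,0,0],"hand": 1},{"delta_pos": [0,0,0],"delta_rot": [0,0,0],"hand": 1}]}}

```text
t: 29.55
eef_pos: [0.5107, 0.0654, 0.1372]
ee_rot: [-3.135, 0.001, -1.352]
force: [14.0, -0.1, -8.0]
width: 0.0177
```

```bash
python3 st.py
```

```text
b mm 0.1 z 0.13717 Fx push 13.62 F [13.99 -0.14 -8.01] M [ 0.257 -5.603  0.015] rot [-3.1347e+00  7.0000e-04 -1.3522e+00]
```

Firm bite: about 13.6 N push and roughly 15 N in total, with the force rising from 3 N over the last couple of mm. Next I back it off. First I sweep -x in the same gap, expecting about 11° (0.3 tooth).

Call:
{"fn": "move_arm", "kwargs": {"rows": [{"delta_pos": [0.12,0.025,0],"delta_rot": [0,0,0],"hand": 1},{"delta_pos": [0.12,0.025,0],"delta_rot": [0,0,0],"hand": 1},{"delta_pos": [0.12,0.025,0],"delta_rot": [0,0,0],"hand": 1},{"delta_pos": [0.15,0.03,0],"delta_rot": [0,0,0],"hand": 1},{"delta_pos": [0,0,0],"delta_rot": [0,0,0],"hand": 1},{"delta_pos": [0,0,0],"delta_rot": [0,0,0],"hand": 1},{"delta_pos": [0,0,0],"delta_rot": [0,0,0],"hand": 1},{"delta_pos": [0,0,0],"delta_rot": [0,0,0],"hand": 1},{"delta_pos": [0,0,0],"delta_rot": [0,0,0],"hand": 1},{"delta_pos": [0,0,0],"delta_rot": [0,0,0],"hand": 1}]}}

```text
t: 30.55
eef_pos: [0.5127, 0.0654, 0.1366]
ee_rot: [-3.141, 0.0, -1.353]
force: [4.1, 2.4, 2.3]
width: 0.0177
```

```bash
python3 st.py
```

```text
b mm -1.86 z 0.13656 Fx push 4.5 F [4.08 2.37 2.3 ] M [ 0.921 -1.716  0.014] rot [-3.141e+00  1.000e-04 -1.353e+00]
```

Call:
{"fn": "move_arm", "kwargs": {"rows": [{"delta_pos": [0.13,0.03,0],"delta_rot": [0,0,0],"hand": 1},{"delta_pos": [0.13,0.03,0],"delta_rot": [0,0,0],"hand": 1},{"delta_pos": [0.13,0.03,0],"delta_rot": [0,0,0],"hand": 1},{"delta_pos": [0.13,0.03,0],"delta_rot": [0,0,0],"hand": 1},{"delta_pos": [0.13,0.03,0],"delta_rot": [0,0,0],"hand": 1},{"delta_pos": [0.12,0.02,0],"delta_rot": [0,0,0],"hand": 1},{"delta_pos": [0,0,0],"delta_rot": [0,0,0],"hand": 1},{"delta_pos": [0,0,0],"delta_rot": [0,0,0],"hand": 1},{"delta_pos": [0,0,0],"delta_rot": [0,0,0],"hand": 1},{"delta_pos": [0,0,0],"delta_rot": [0,0,0],"hand": 1}]}}

```text
t: 31.55
eef_pos: [0.52, 0.0668, 0.1363]
ee_rot: [3.141, -0.0, -1.353]
force: [-2.9, -0.8, -1.0]
width: 0.0177
```

```bash
python3 st.py
```

```text
b mm -9.28 z 0.13631 Fx push -3.04 F [-2.93 -0.84 -1.03] M [-0.419  1.51  -0.044] rot [ 3.1412e+00 -1.0000e-04 -1.3531e+00]
```

Call:
{"fn": "move_arm", "kwargs": {"rows": [{"delta_pos": [-0.06,-0.01,0.5],"delta_rot": [0,0,0],"hand": 1},{"delta_pos": [0,0,0.55],"delta_rot": [0,0,0],"hand": 1},{"delta_pos": [-0.44,-0.1,0],"delta_rot": [0,0,0],"hand": 1},{"delta_pos": [-0.45,-0.1,0],"delta_rot": [0,0,0],"hand": 1},{"delta_pos": [-0.45,-0.1,0],"delta_rot": [0,0,0],"hand": 1},{"delta_pos": [0,0,0],"delta_rot": [0,0,0],"hand": 1},{"delta_pos": [0,0,-0.15],"delta_rot": [0,0,0],"hand": 1},{"delta_pos": [0,0,-0.15],"delta_rot": [0,0,0],"hand": 1},{"delta_pos": [0,0,-0.15],"delta_rot": [0,0,0],"hand": 1},{"delta_pos": [0,0,-0.15],"delta_rot": [0,0,0],"hand": 1}]}}

```text
t: 32.55
eef_pos: [0.5062, 0.0638, 0.1406]
ee_rot: [3.141, -0.0, -1.353]
force: [-0.3, -0.7, -1.4]
width: 0.0176
```

```bash
python3 st.py
```

```text
b mm 4.8 z 0.14057 Fx push -0.4 F [-0.26 -0.7  -1.43] M [0.008 0.145 0.026] rot [ 3.1414e+00 -1.0000e-04 -1.3532e+00]
```

Call:
{"fn": "move_arm", "kwargs": {"rows": [{"delta_pos": [0,0,-0.15],"delta_rot": [0,0,0],"hand": 1},{"delta_pos": [0,0,-0.15],"delta_rot": [0,0,0],"hand": 1},{"delta_pos": [0,0,-0.14],"delta_rot": [0,0,0],"hand": 1},{"delta_pos": [0.15,0.035,0],"delta_rot": [0,0,0],"hand": 1},{"delta_pos": [0.15,0.035,0],"delta_rot": [0,0,0],"hand": 1},{"delta_pos": [0.15,0.035,0],"delta_rot": [0,0,0],"hand": 1},{"delta_pos": [0.15,0.035,0],"delta_rot": [0,0,0],"hand": 1},{"delta_pos": [0.15,0.035,0],"delta_rot": [0,0,0],"hand": 1},{"delta_pos": [0,0,0],"delta_rot": [0,0,0],"hand": 1},{"delta_pos": [0,0,0],"delta_rot": [0,0,0],"hand": 1}]}}

```text
t: 33.55
eef_pos: [0.5135, 0.0654, 0.1363]
ee_rot: [3.141, -0.0, -1.353]
force: [-4.6, -0.8, -2.2]
width: 0.0176
```

```bash
python3 st.py
```

```text
b mm -2.59 z 0.13627 Fx push -4.67 F [-4.61 -0.8  -2.16] M [-0.391  1.741  0.026] rot [ 3.1409e+00 -2.0000e-04 -1.3532e+00]
```

Call:
{"fn": "move_arm", "kwargs": {"rows": [{"delta_pos": [0.15,0.03,0],"delta_rot": [0,0,0],"hand": 1},{"delta_pos": [0.15,0.03,0],"delta_rot": [0,0,0],"hand": 1},{"delta_pos": [0.15,0.03,0],"delta_rot": [0,0,0],"hand": 1},{"delta_pos": [0.06,0.01,0],"delta_rot": [0,0,0],"hand": 1},{"delta_pos": [0,0,0],"delta_rot": [0,0,0],"hand": 1},{"delta_pos": [0,0,0],"delta_rot": [0,0,0],"hand": 1},{"delta_pos": [0,0,0],"delta_rot": [0,0,0],"hand": 1},{"delta_pos": [0,0,0],"delta_rot": [0,0,0],"hand": 1},{"delta_pos": [0,0,0],"delta_rot": [0,0,0],"hand": 1},{"delta_pos": [0,0,0],"delta_rot": [0,0,0],"hand": 1}]}}

```text
t: 34.55
eef_pos: [0.5191, 0.0667, 0.1367]
ee_rot: [-3.141, 0.0, -1.353]
force: [-2.1, -0.8, -0.5]
width: 0.0177
```

```bash
python3 st.py
```

```text
b mm -8.37 z 0.13667 Fx push -2.23 F [-2.11 -0.8  -0.45] M [-0.162  0.9   -0.006] rot [-3.1409e+00  1.0000e-04 -1.3529e+00]
```

Call:
{"fn": "move_arm", "kwargs": {"rows": [{"delta_pos": [-0.06,-0.01,0.5],"delta_rot": [0,0,0],"hand": 1},{"delta_pos": [0,0,0.55],"delta_rot": [0,0,0],"hand": 1},{"delta_pos": [-0.43,-0.1,0],"delta_rot": [0,0,0],"hand": 1},{"delta_pos": [-0.43,-0.1,0],"delta_rot": [0,0,0],"hand": 1},{"delta_pos": [-0.43,-0.1,0],"delta_rot": [0,0,0],"hand": 1},{"delta_pos": [0,0,0],"delta_rot": [0,0,0],"hand": 1},{"delta_pos": [0,0,-0.15],"delta_rot": [0,0,0],"hand": 1},{"delta_pos": [0,0,-0.15],"delta_rot": [0,0,0],"hand": 1},{"delta_pos": [0,0,-0.15],"delta_rot": [0,0,0],"hand": 1},{"delta_pos": [0,0,-0.15],"delta_rot": [0,0,0],"hand": 1}]}}

```text
t: 35.55
eef_pos: [0.5053, 0.0635, 0.1407]
ee_rot: [3.141, -0.0, -1.353]
force: [-0.3, -0.4, -1.5]
width: 0.018
```

```bash
python3 st.py
```

```text
b mm 5.78 z 0.14067 Fx push -0.41 F [-0.34 -0.36 -1.48] M [ 0.056  0.097 -0.012] rot [ 3.1413e+00 -1.0000e-04 -1.3531e+00]
```

Call:
{"fn": "move_arm", "kwargs": {"rows": [{"delta_pos": [0,0,-0.15],"delta_rot": [0,0,0],"hand": 1},{"delta_pos": [0,0,-0.15],"delta_rot": [0,0,0],"hand": 1},{"delta_pos": [0,0,-0.14],"delta_rot": [0,0,0],"hand": 1},{"delta_pos": [0.16,0.035,0],"delta_rot": [0,0,0],"hand": 1},{"delta_pos": [0.16,0.035,0],"delta_rot": [0,0,0],"hand": 1},{"delta_pos": [0.16,0.035,0],"delta_rot": [0,0,0],"hand": 1},{"delta_pos": [0.16,0.035,0],"delta_rot": [0,0,0],"hand": 1},{"delta_pos": [0.16,0.035,0],"delta_rot": [0,0,0],"hand": 1},{"delta_pos": [0,0,0],"delta_rot": [0,0,0],"hand": 1},{"delta_pos": [0,0,0],"delta_rot": [0,0,0],"hand": 1}]}}

```text
t: 36.55
eef_pos: [0.5129, 0.065, 0.1363]
ee_rot: [3.141, -0.0, -1.353]
force: [-5.0, -1.0, -1.8]
width: 0.0176
```

```bash
python3 st.py
```

```text
b mm -2.01 z 0.13627 Fx push -5.08 F [-4.98 -1.01 -1.83] M [-0.312  1.749  0.007] rot [ 3.1407e+00 -2.0000e-04 -1.3532e+00]
```

Call:
{"fn": "move_arm", "kwargs": {"rows": [{"delta_pos": [0.15,0.03,0],"delta_rot": [0,0,0],"hand": 1},{"delta_pos": [0.15,0.03,0],"delta_rot": [0,0,0],"hand": 1},{"delta_pos": [0,0,0],"delta_rot": [0,0,0],"hand": 1},{"delta_pos": [0,0,0],"delta_rot": [0,0,0],"hand": 1},{"delta_pos": [0,0,0],"delta_rot": [0,0,0],"hand": 1},{"delta_pos": [0,0,0],"delta_rot": [0,0,0],"hand": 1},{"delta_pos": [0,0,0],"delta_rot": [0,0,0],"hand": 1},{"delta_pos": [0,0,0],"delta_rot": [0,0,0],"hand": 1},{"delta_pos": [0,0,0],"delta_rot": [0,0,0],"hand": 1},{"delta_pos": [0,0,0],"delta_rot": [0,0,0],"hand": 1}]}}

```text
t: 37.55
eef_pos: [0.5165, 0.0659, 0.1367]
ee_rot: [-3.141, 0.0, -1.353]
force: [-2.3, -0.4, -0.0]
width: 0.0179
```

```bash
python3 st.py
```

```text
b mm -5.65 z 0.13668 Fx push -2.37 F [-2.34 -0.4  -0.04] M [-0.467  0.96   0.   ] rot [-3.1412  0.     -1.353 ]
```

Backed off by 73° in total (about 2.03 teeth). Next I lift out and return to hole_0.

Call:
{"fn": "move_arm", "kwargs": {"rows": [{"delta_pos": [-0.1,-0.02,0.3],"delta_rot": [0,0,0],"hand": 1},{"delta_pos": [0,0,1.2],"delta_rot": [0,0,0],"hand": 1},{"delta_pos": [0,0,3.5],"delta_rot": [0,0,0],"hand": 1},{"delta_pos": [0,0,3.5],"delta_rot": [0,0,0],"hand": 1},{"delta_pos": [-0.52,-4.7,0],"delta_rot": [0,0,-3.18],"hand": 1},{"delta_pos": [-0.52,-4.7,0],"delta_rot": [0,0,-3.18],"hand": 1},{"delta_pos": [-0.52,-4.7,0],"delta_rot": [0,0,-3.18],"hand": 1},{"delta_pos": [-0.52,-4.7,0],"delta_rot": [0,0,-3.18],"hand": 1},{"delta_pos": [-0.52,-4.7,0],"delta_rot": [0,0,-3.18],"hand": 1},{"delta_pos": [-0.52,-4.7,0],"delta_rot": [0,0,-3.18],"hand": 1}]}}

```text
t: 38.55
eef_pos: [0.4845, -0.2183, 0.2233]
ee_rot: [-3.138, -0.0, -1.688]
force: [1.8, -0.1, -1.6]
width: 0.0178
```

Call:
{"fn": "move_arm", "kwargs": {"rows": [{"delta_pos": [-0.52,-4.7,0],"delta_rot": [0,0,-3.18],"hand": 1},{"delta_pos": [-0.52,-4.7,0],"delta_rot": [0,0,-3.18],"hand": 1},{"delta_pos": [-0.52,-4.7,0],"delta_rot": [0,0,-3.18],"hand": 1},{"delta_pos": [0,0,0],"delta_rot": [0,0,0],"hand": 1},{"delta_pos": [0,0,0],"delta_rot": [0,0,0],"hand": 1},{"delta_pos": [0,0,-2],"delta_rot": [0,0,0],"hand": 1},{"delta_pos": [0,0,-2],"delta_rot": [0,0,0],"hand": 1},{"delta_pos": [0,0,-2],"delta_rot": [0,0,0],"hand": 1},{"delta_pos": [0,0,0],"delta_rot": [0,0,0],"hand": 1},{"delta_pos": [0,0,0],"delta_rot": [0,0,0],"hand": 1}]}}

```text
t: 39.55
eef_pos: [0.4692, -0.3568, 0.1626]
ee_rot: [-3.141, -0.0, -1.851]
force: [0.8, -1.1, -0.8]
width: 0.0175
```

Run:
```python
from station import *
from h import *
s=grab_frame("scene");st=get_state();print(st["t"],st["eef_pos"],st["ee_rot"],st["force"])
a=cv2.resize(s[130:210,290:380],(720,640),interpolation=cv2.INTER_CUBIC)[:600]
cv2.imwrite("pics/r1.png",a)
```

```text
39.6 [ 0.46955361 -0.35710259  0.16312086] [-3.13968700e+00 -5.27239104e-04 -1.85100937e+00] [ 0.59545451 -0.3618487  -1.21129216]
```

View pics/r1.png

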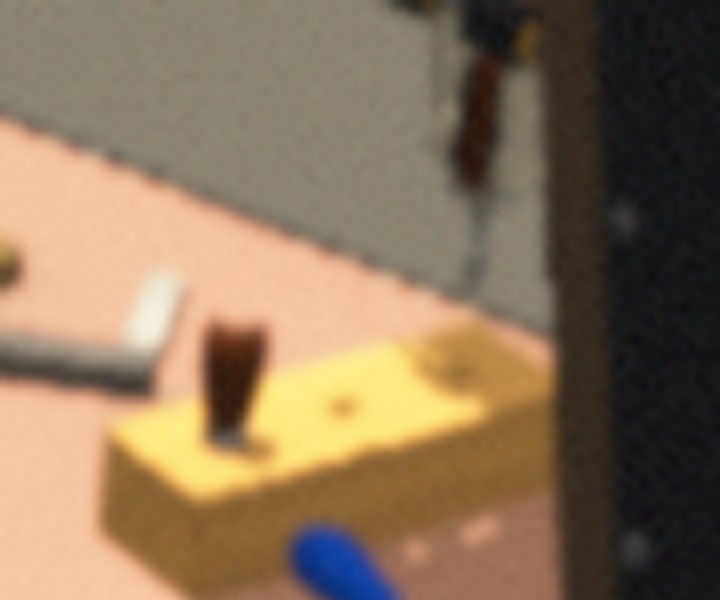

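Run:
```python
from h import *
print(proj("scene",[[.4686,-.3583,.05],[.4694,-.3587,.05],[.4692,-.357,.086],[.4692,-.357,.131],[.4692,-.357,.166]]))
```

```text
[[347.74766992 176.26690602]
 [347.60987891 176.13878748]
 [348.80741452 166.57109924]
 [350.65881259 154.00085242]
 [352.14148219 143.93412334]]
```

Tip and hole_0 (dark spot at scene px (347.5,176)) line up. I'm lowering it into the hole.

Call:
{"fn": "move_arm", "kwargs": {"rows": [{"delta_pos": [-0.08,-0.13,0],"delta_rot": [0,0,0],"hand": 1},{"delta_pos": [0,0,-1.5],"delta_rot": [0,0,0],"hand": 1},{"delta_pos": [0,0,-1.5],"delta_rot": [0,0,0],"hand": 1},{"delta_pos": [0,0,-0.4],"delta_rot": [0,0,0],"hand": 1},{"delta_pos": [0,0,-0.3],"delta_rot": [0,0,0],"hand": 1},{"delta_pos": [0,0,-0.3],"delta_rot": [0,0,0],"hand": 1},{"delta_pos": [0,0,-0.3],"delta_rot": [0,0,0],"hand": 1},{"delta_pos": [0,0,-0.2],"delta_rot": [0,0,0],"hand": 1},{"delta_pos": [0,0,0],"delta_rot": [0,0,0],"hand": 1},{"delta_pos": [0,0,0],"delta_rot": [0,0,0],"hand": 1}]}}

```text
t: 40.6
eef_pos: [0.4679, -0.3588, 0.1167]
ee_rot: [-3.141, -0.0, -1.853]
force: [1.4, -0.4, -2.0]
width: 0.0178
```

```bash
python3 st.py
```

```text
b mm 133.51 z 0.11671 Fx push 1.25 F [ 1.36 -0.36 -1.96] M [-0.041 -0.158 -0.02 ] rot [-3.1412e+00 -1.0000e-04 -1.8526e+00]
```

Call:
{"fn": "move_arm", "kwargs": {"rows": [{"delta_pos": [0.05,0,-0.5],"delta_rot": [0,0,0],"hand": 1},{"delta_pos": [0,0,-0.6],"delta_rot": [0,0,0],"hand": 1},{"delta_pos": [0,0,-0.6],"delta_rot": [0,0,0],"hand": 1},{"delta_pos": [0,0,-0.5],"delta_rot": [0,0,0],"hand": 1},{"delta_pos": [0,0,-0.4],"delta_rot": [0,0,0],"hand": 1},{"delta_pos": [0,0,-0.3],"delta_rot": [0,0,0],"hand": 1},{"delta_pos": [0,0,-0.2],"delta_rot": [0,0,0],"hand": 1},{"delta_pos": [0,0,-0.2],"delta_rot": [0,0,0],"hand": 1},{"delta_pos": [0,0,0],"delta_rot": [0,0,0],"hand": 1},{"delta_pos": [0,0,0],"delta_rot": [0,0,0],"hand": 1}]}}

```text
t: 41.6
eef_pos: [0.4682, -0.3587, 0.0836]
ee_rot: [-3.142, -0.0, -1.853]
force: [0.2, 0.0, -1.5]
width: 0.0179
```

```bash
python3 st.py
```

```text
b mm 133.19 z 0.08363 Fx push 0.23 F [ 0.22  0.04 -1.5 ] M [ 0.051  0.095 -0.029] rot [-3.1416 -0.     -1.8526]
```

Down a last 1 mm, then release with a small opening.

Call:
{"fn": "move_arm", "kwargs": {"rows": [{"delta_pos": [0,0,-0.1],"delta_rot": [0,0,0],"hand": 1},{"delta_pos": [0,0,0],"delta_rot": [0,0,0],"hand": 1},{"delta_pos": [0,0,0],"delta_rot": [0,0,0],"hand": 2.2},{"delta_pos": [0,0,0],"delta_rot": [0,0,0],"hand": 3},{"delta_pos": [0,0,0],"delta_rot": [0,0,0],"hand": 4},{"delta_pos": [0,0,0],"delta_rot": [0,0,0],"hand": 5},{"delta_pos": [0,0,0],"delta_rot": [0,0,0],"hand": 5},{"delta_pos": [0,0,0],"delta_rot": [0,0,0],"hand": 5},{"delta_pos": [0,0,0],"delta_rot": [0,0,0],"hand": 5},{"delta_pos": [0,0,0],"delta_rot": [0,0,0],"hand": 5}]}}

```text
t: 42.6
eef_pos: [0.4682, -0.3587, 0.0826]
ee_rot: [3.142, -0.0, -1.853]
force: [-0.5, -0.5, -0.1]
width: 0.0498
```

Call:
{"fn": "move_arm", "kwargs": {"rows": [{"delta_pos": [0,0,2],"delta_rot": [0,0,0],"hand": 5},{"delta_pos": [0,0,3],"delta_rot": [0,0,0],"hand": 5},{"delta_pos": [0,0,3],"delta_rot": [0,0,0],"hand": 5},{"delta_pos": [0,0,3],"delta_rot": [0,0,0],"hand": 5},{"delta_pos": [-0.5,-3,3],"delta_rot": [0,0,0],"hand": 5},{"delta_pos": [-2,-4,0],"delta_rot": [0,0,0],"hand": 5},{"delta_pos": [-2,-4,0],"delta_rot": [0,0,0],"hand": 5},{"delta_pos": [-2,-4,0],"delta_rot": [0,0,0],"hand": 5},{"delta_pos": [-2,-4,0],"delta_rot": [0,0,0],"hand": 5},{"delta_pos": [0,0,0],"delta_rot": [0,0,0],"hand": 5}]}}

```text
t: 43.6
eef_pos: [0.3803, -0.5525, 0.2217]
ee_rot: [3.14, -0.0, -1.857]
force: [-0.2, 0.0, -0.4]
width: 0.0499
```

Run:
```python
from station import *
from h import *
s=grab_frame("scene");t=grab_frame("top");st=get_state();print(st["t"],st["eef_pos"],st["width"])
cv2.imwrite("pics/f_s.png",cv2.resize(s,(800,600)))
im=np.zeros((400,800,3),np.uint8)
im[:,:400]=cv2.resize(s[140:210,300:370],(400,400),interpolation=cv2.INTER_CUBIC);im[:,400:]=cv2.resize(t[185:265,320:400],(400,400),interpolation=cv2.INTER_CUBIC)
cv2.imwrite("pics/f_c.png",im)
```

```text
43.7 [ 0.38217763 -0.5494379   0.2218444 ] 0.05011348377788268
```

View pics/f_s.png

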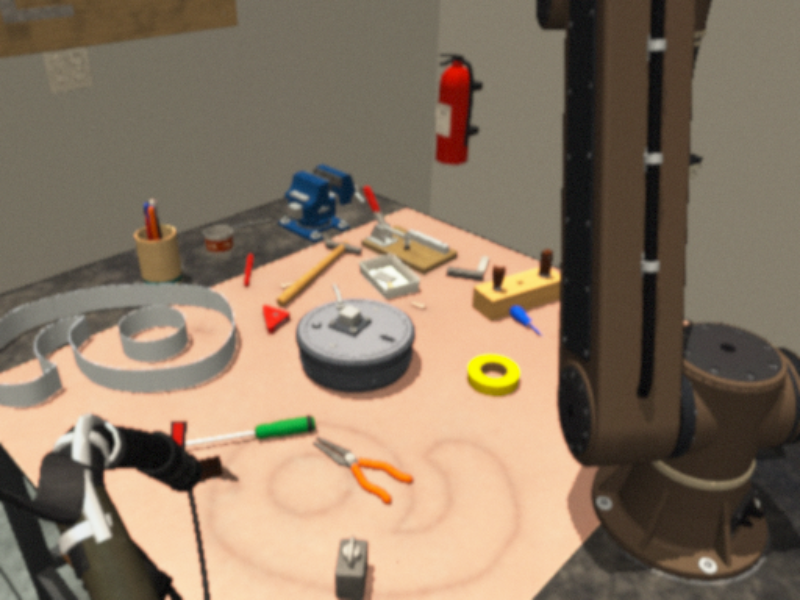

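View pics/f_c.png

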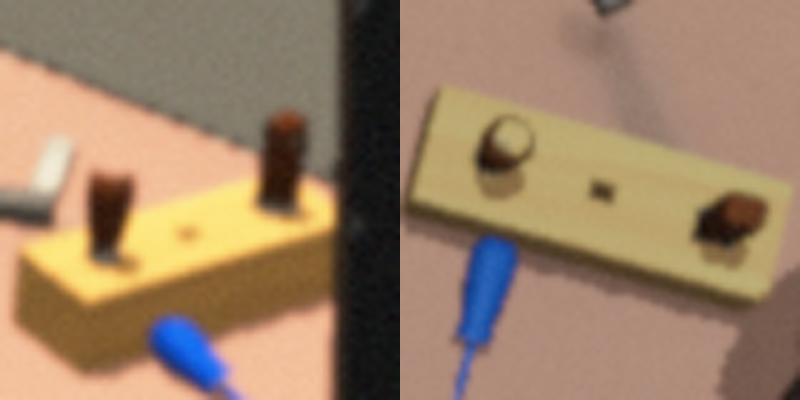

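The spoon stands seated in hole_0 (scene px (348,173) again), the awl stands in hole_2, and the other bystanders sit where they were. I'm handing in.

```bash
python3 -c "
from station import *
print(job_done(), get_state()['t'])"
```

```text
the job is handed in; nothing more can be done
the job is handed in; nothing more can be done
```

The star wheel was tightened to a firm bite and backed off two teeth, and the spoon is back in its original hole (hole_0). The job was handed in at about 44 s of the 72 s.

- **Tightening:** I turned the wheel up about three teeth with the spoon through the slot. The push stayed near 3 N while the shoes were clear. It then rose to 13.6 N (about 15 N in total) and I held it there, well under the 24 N limit.
- **Backing off:** three short sweeps the other way turned the wheel about 73°, or 2.0 teeth. This comes from the blade contact positions and the wheel's geometry. I could not measure the shoe clearance directly.
- **Final pictures:** the spoon stands upright with its handle down on the block, released, and the gripper is well clear. The awl still stands in its hole, and the tape, pliers, tray, square and screwdriver look unmoved.
- **One thing out of place:** the blue awl look-alike rolled between the first picture and the grasp. The arm was not near it and felt no contact, and it is not one of the listed bystanders.

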